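# Lock the swing bar of an assembly stand with its retaining pin

### The job

Secure the gearbox housing in the sloping assembly stand: swing the stand's steel bar down across the housing until the hole in the bar lines up with the hole in the lug plate under it, then take the slim pin with the tall round head from its black block and push it through both holes, square to the slope, fully home so that its head sits on the bar, and let go. Leave the stouter pin standing in the block and do not knock the oil bottle over.

Things in the scene. Friction and masses are not known exactly. Their poses are not given: they have to be found in the camera images.
- lug (a point): Middle of the lug: a dark steel plate 46 x 46 mm, 14 mm thick on two legs, with a 12 mm through hole (rim chamfered 1 mm), open below; point on its top face. The plate was clamped by hand: its hole lies up to 4 mm from this point along x and along y; feel for it. Frame: z out of the plate, square to the slope, leaning away from the robot and to its left; x up the slope; y level, to the pivot.
- bar_hole (a point): Mouth, on the top face, of the 12 mm through hole (rim chamfered 1 mm) in the steel swing bar, 8 mm thick, 34 mm wide. z square to the slope, y along the bar to the pivot. The bar's pivot hole is slotted: it also slides lengthwise, 7 mm either way of the lug's middle, at 2 to 4 N, and starts anywhere in that. The bar's underside runs 1 mm above the lug plate's top, this point 9 mm above it.
- bar_handle (a point): Middle of the bar's upright round black handle, 14 mm across, 36 mm tall, square on the bar's top (this point 20 mm above it), 47 mm beyond the hole away from the pivot: at y -47 mm, z +20 mm in bar_hole's frame. It may be pinched between the fingers and led.
- pin_mid (a point): The slim pin, steel, 72 mm long, about 80 g: upper half a round head 20 mm across, 36 mm tall; lower half a stem 10 mm across, 36 mm long, its last 6 mm tapering to 4 mm. Point half-way along the axis, at the head's underside (shoulder); z towards the head. It stands upright in one of the block's holes, shoulder on the block's top, with sideways play; only the head shows.
- stout_pin_mid (a point): The other pin, same steel: low head 32 mm across and 18 mm tall, stem 13.5 mm across: too thick for the stand's holes. This point is on its axis at the underside of the head; it stands in the other hole of the block, shoulder on the block's top. It is to be left there.
- block: Black plastic block with the two pins, fixed to the table: 56 x 130 x 46 mm tall, origin at the centre of its underside, z up. Its two holes (15 mm square) lie on its long axis (y) at +34 and -34 mm from the centre; either pin may stand in either.
- oil_bottle: White plastic bottle with a black cap, 50 mm across, 130 mm tall, standing on the table to the robot's left of the stand; origin at the centre of its underside.
- stand: The assembly stand, fixed to the table: aluminium plate 130 x 190 mm sloping 30 degrees, rising along the stand's +x (towards the robot and its right), top face centre 62 mm above the table; on it the lug and pivot post (tops 40 mm off the plate) with the grey gearbox housing, 36 mm high, between. Origin on the table under the plate's centre, z up.
- pivot (a point): Centre of the bar's pivot at the height of the lug's top: 105 mm from lug along its +y, axes the same. The bar swings about this z axis in the plane of the slope, stiffly: about 2 N at the handle. Start: swung 0.4 to 0.9 rad up the slope from over the lug. Its end stop lies 0.12 rad beyond the lug, so the stop does not line it up. It stays where left.

How it is judged:
By the outcome, as a careful person would: the job done as asked, in the order asked, and still so for the second after the job is handed in, with the robot touching nothing.
It also fails if it takes over 72 s, if anything falls off the work surface, if the arm or the gripper's body presses on something with over 40 N, if the wrist force passes 120 N, or if a joint passes its speed limit or range.

### The arm

A 7-joint arm with a two-finger parallel gripper is mounted at the origin on the work surface. World frame = base frame: x ahead of the robot, y to its left, z up, the work surface at z = 0. Lengths are in m, angles in rad, forces in N, time in s.
With the tool pointing down it reaches from about 0.425 to 0.95 m from the base axis. Payload 4.7 kg.
Tool frame: the origin (TCP) lies at the very end of the fingers, on their centre line; the grasp point (between the pads) lies 19 mm behind it; z points along the fingers, y is the direction in which the jaws open and shut (so a half turn about z gives the same grasp; the last joint's range is limited). The gripper opens to 85 mm and grips with 20 to 120 N. Pads are 22 mm wide; open, the fingers measure 114 mm over their backs; the gripper's body (76 mm by 85 mm) begins 54 mm behind the grasp point. The pads swing forward as they close: fully open they stand 13 mm farther back than shut.
Start: joints at [1.21, 0.469, -0.049, 1.532, 0.024, 1.141, -0.082], TCP at [0.22, -0.638, 0.231] pointing down, gripper open.
Joint ranges: [-2.59, 2.59], [-0.33, 1.99], [-1.39, 1.29], [0.1, 2.45], [-1.04, 4.18], [0.21, 1.99], [-2.66, 2.66]. Speed limits (rad/s): [2.57, 2.57, 3.14, 3.14, 3.14, 3.14, 3.14].

### API

Orientations are given as a unit quaternion [x, y, z, w].
In Python, from plant import readout, vision, order gives the robot as it stands. The module is installed in compiled form; this text tells all that it offers.
- The arm moves only by the tool step_arm, never from a script. Its arguments are lists of equal length, an entry for each row: "angular": the turn, a rotation vector about the tool's x, y, z in degrees, a list of three; "linear": the shift along the tool's x, y, z in cm, a list of three; "jaw": the gripper command: -1 is fully open, 1 is shut, values between are in proportion. A call has 1 to 12 rows; each row shifts and turns the commanded pose from where the row before left it, along the tool's axes as they then stand; what a row does not reach is not made up. A row lasts 1/10 s, in which the tool goes at most 50 mm and 8.59 degrees, less where a joint would pass 70% of its speed; a pose out of reach is approached as far as the arm can. A call is refused whole if a number of a shift passes 5 or a number of a turn 8.59, either way. A call with a gripper value outside its range is refused whole. The fingers move at their own pace and stop on an object; the grip force is fixed at half the most. Time passes only in rows, so rows that do not move let the fingers close. It gives the time, the measured TCP pose, the force and the opening at its end, in the units of the state.
- readout.get_state(): the state, without advancing time (a new reading comes with each control period).
- vision.get_image(name): name is "scene" or "side" or "wrist"; returns a dict with "pixels" (400x640x3 uint8, red, green, blue), "K" (3x3 intrinsics, pixels), "origin" and "orientation" of the camera in the world. Camera axes: x right, y down, z forward; pixel columns grow to the right and rows downward; lengths in m; the calibration is good to about 2 mm. A picture is of the moment at which its call begins. There is no depth.
- order.close_job(): hands the job in, once; it reports no verdict.
The state is a dict: "time": time; "joint_pos": joint angles; "qd": joint speeds; "effort": joint torques, N m; "position": TCP position; "orientation": TCP orientation; "force": force on the tool from outside, world axes, zero at the start; "wrist_torque": the same for the moment, N m; "opening": opening from 0.0 (shut) to 1.0 (fully open).
Only numpy, scipy, OpenCV 4.12 (cv2) and the standard library are available. Lean on these libraries where they do the work, as an engineer would, in place of code of your own. Each camera call takes 0.05 s, during which the arm holds its last target.

## Working session

There is one attempt and no reset: what is moved stays moved. The work goes in short steps, Python scripts to look and compute and a tool call to move; the robot and the scene stay as the last step left them, time stands still between calls to the robot, and variables do not carry over. Pictures are saved under pics/ and viewed, and the job is handed in when it is done.

Besides the shell and the picture viewer there is one more tool, called after ">>>" in YAML: its name, and indented under it one key for each argument. step_arm: Moves the arm, as the interface text tells. Its arguments: {"type":"object","properties":{"angular":{"type":"array","items":{"type":"array","items":{"type":"number"}}},"linear":{"type":"array","items":{"type":"array","items":{"type":"number"}}},"jaw":{"type":"array","items":{"type":"number"}}},"required":["angular","linear","jaw"]}

```bash
mkdir -p pics; python3 - <<'E'
from plant import readout, vision
import cv2,pickle
s=readout.get_state()
for k,v in s.items(): print(k,v)
for n in ["scene","side","wrist"]:
    d=vision.get_image(n); cv2.imwrite(f"pics/{n}0.png",d["pixels"][:,:,::-1]); print(n,d["K"],d["origin"],d["orientation"])
    pickle.dump(d,open(f"{n}0.pkl","wb"))
E
```

```text
time 0.0
joint_pos [ 1.21013165  0.46946876 -0.04855602  1.53366903  0.02407087  1.14098041
 -0.08227721]
qd [ 0.00059382 -0.00135895  0.00018912  0.00061226 -0.00033707 -0.0006789
 -0.00118698]
effort [ 2.87587818e-04 -5.10325885e+01 -4.65293904e-02 -2.37718606e+01
  1.06777239e-02  7.47117621e-03 -1.66071197e-05]
position [ 0.21966736 -0.63765663  0.2302534 ]
orientation [ 9.86272004e-01  1.65125989e-01 -1.90167442e-04 -9.51842314e-04]
force [-0.83556172  0.07787847 -0.44866346]
wrist_torque [0.00777655 0.00449365 0.00666899]
opening 0.9984345604913389
scene [[470.77337131   0.         321.40543587]
 [  0.         470.77337131 196.2621103 ]
 [  0.           0.           1.        ]] [ 1.13597295 -0.36169227  0.86077804] [ 0.82114918  0.4511388  -0.16588247 -0.30768622]
side [[487.04364404   0.         317.88744321]
 [  0.         487.04364404 199.87467504]
 [  0.           0.           1.        ]] [0.22471048 0.89302218 0.97932532] [-0.17773332  0.89448041 -0.40267863  0.07852119]
wrist [[320.45967613   0.         321.19807821]
 [  0.         320.45967613 201.93969678]
 [  0.           0.           1.        ]] [ 0.29790062 -0.61024522  0.37266406] [ 0.80351948 -0.57217078 -0.0959761   0.13328782]
```

View pics/scene0.png

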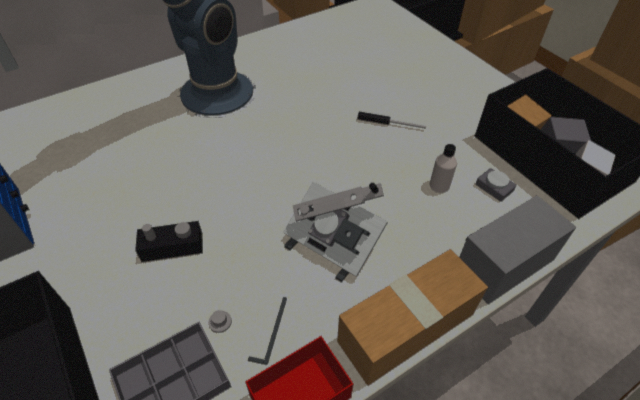

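View pics/side0.png

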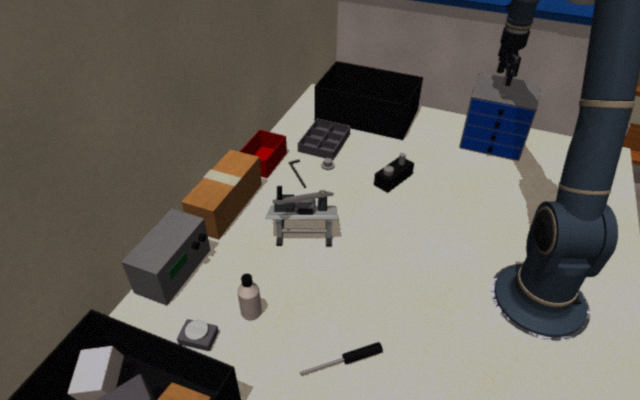

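View pics/wrist0.png

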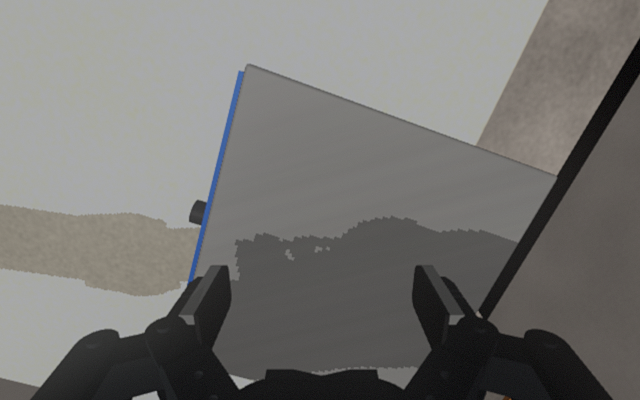

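```bash
python3 - <<'E'
import cv2
a=cv2.imread("pics/scene0.png"); b=cv2.imread("pics/side0.png")
cv2.imwrite("pics/c1.png",cv2.resize(a[170:290,275:395],None,fx=5,fy=5,interpolation=cv2.INTER_CUBIC))
cv2.imwrite("pics/c2.png",cv2.resize(a[210:270,125:215],None,fx=8,fy=8,interpolation=cv2.INTER_CUBIC))
cv2.imwrite("pics/c3.png",cv2.resize(b[170:260,250:350],None,fx=6,fy=6,interpolation=cv2.INTER_CUBIC))
cv2.imwrite("pics/c4.png",cv2.resize(b[140:200,360:430],None,fx=8,fy=8,interpolation=cv2.INTER_CUBIC))
E
```

```text
(no output)
```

View pics/c1.png

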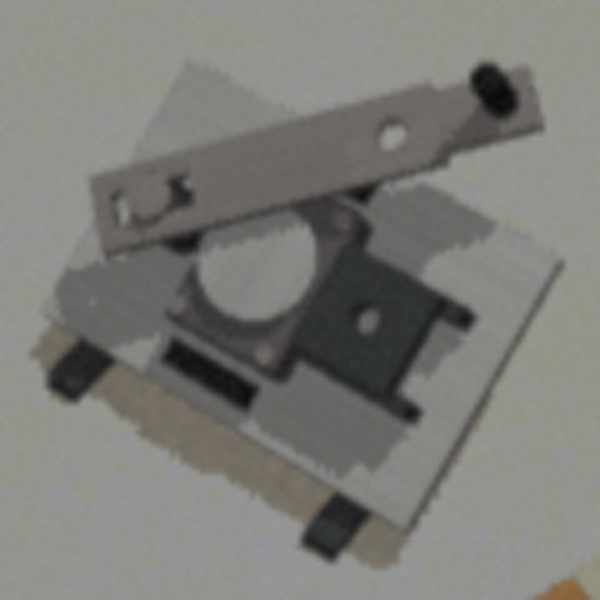

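View pics/c2.png

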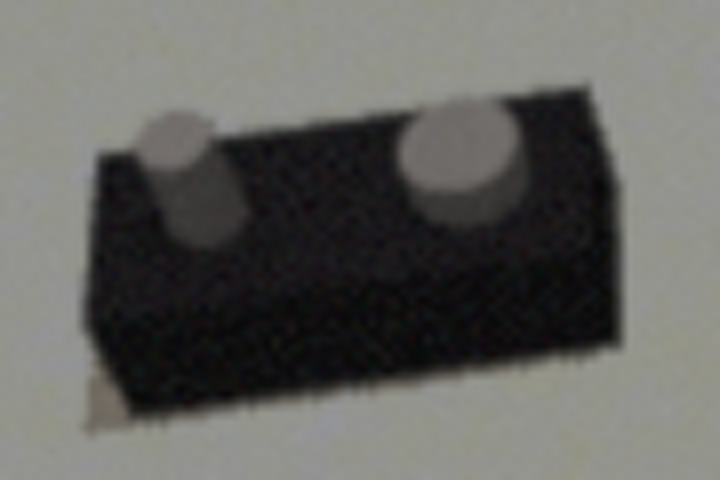

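View pics/c3.png

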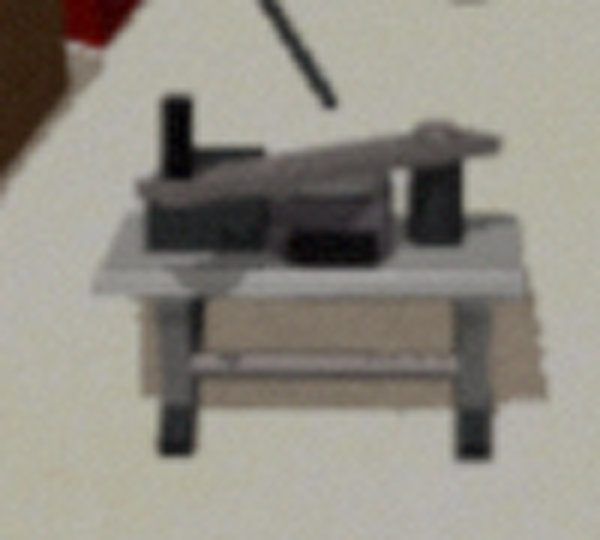

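View pics/c4.png

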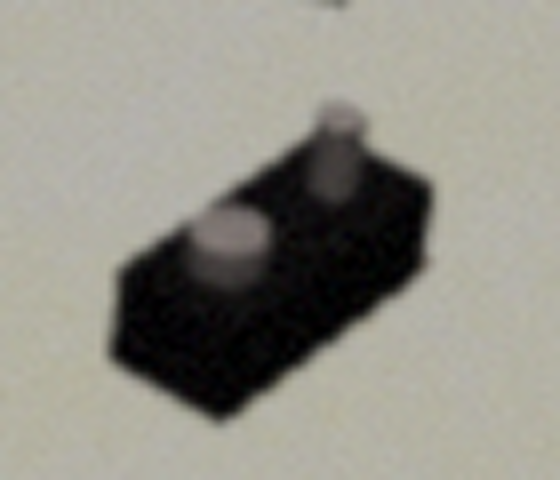

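```bash
cat > h.py <<'E'
import numpy as np,pickle,cv2
from scipy.spatial.transform import Rotation as R
from scipy.optimize import least_squares
def proj(d,P):
    P=np.atleast_2d(P); c=(P-d["origin"])@R.from_quat(d["orientation"]).as_matrix()
    u=c@np.array(d["K"]).T; return u[:,:2]/u[:,2:]
def ray(d,uv):
    uv=np.atleast_2d(uv).astype(float); K=np.array(d["K"])
    v=np.c_[uv,np.ones(len(uv))]@np.linalg.inv(K).T
    return v@R.from_quat(d["orientation"]).as_matrix().T
def onplane(d,uv,p0,n):
    r=ray(d,uv); o=np.array(d["origin"]); t=((np.array(p0)-o)@n)/(r@n); return o+r*t[:,None]
def tri(obs):
    A=np.zeros((3,3));b=np.zeros(3)
    for d,uv in obs:
        r=ray(d,uv)[0]; r/=np.linalg.norm(r); M=np.eye(3)-np.outer(r,r); A+=M;b+=M@d["origin"]
    return np.linalg.solve(A,b)
def slope(psi):
    e=np.array([np.cos(psi),np.sin(psi),0]); z=np.array([0,0,1.]); c,s=np.cos(np.pi/6),.5
    return np.c_[c*e+s*z,[-np.sin(psi),np.cos(psi),0],-s*e+c*z]
def crop(uv,o,f): return (np.atleast_2d(uv)+.5)/f-.5+np.array(o)
def uncrop(px,o,f): return (np.atleast_2d(px)-np.array(o)+.5)*f-.5
E
python3 - <<'E'
from h import *
sc=pickle.load(open("scene0.pkl","rb"));sd=pickle.load(open("side0.pkl","rb"))
# plate corners scene (c1)
C=crop([(185,60),(560,262),(405,530),(45,310)],(275,170),5)
# local: which: (185,60) = up slope,+y ; (560,262)= up?,-y
names=[(65,95),(65,-95),(-65,-95),(-65,95)]
L=np.array([(a/1e3,b/1e3,0) for a,b in names])
S=crop([(95,278),(525,278)],(250,170),6) # side low edge top corners (low side)
Ls=np.array([(-.065,-.095,0),(-.065,.095,0)])
def f(p,full=False):
    M=slope(p[2]);o=np.array([p[0],p[1],.062])
    r=[proj(sc,L@M.T+o)-C, proj(sd,Ls@M.T+o)-S]
    return np.concatenate([a.ravel() for a in r])
best=None
for psi in np.arange(-3.1,3.2,.5):
    q=least_squares(f,[.6,-.1,psi])
    if best is None or q.cost<best.cost: best=q
print(best.x,best.cost,best.fun.round(1))
M=slope(best.x[2]);o=np.array([*best.x[:2],.062])
print(M.round(3))
# lug hole & handle in stand plane coords
n=M[:,2]
h=onplane(sc,crop([(370,320)],(275,170),5),o+.04*n,n); print("lughole",((h-o)@M*1e3).round(1),h)
bh=onplane(sc,crop([(392,133)],(275,170),5),o+.049*n,n); print("barhole",((bh-o)@M*1e3).round(1),bh)
lc=onplane(sc,crop([(365,247),(447,300),(390,397),(295,355)],(275,170),5),o+.04*n,n);print("lug",((lc-o)@M*1e3).round(1))
bc=onplane(sc,crop([(92,177),(105,250),(435,82),(450,160),(530,68),(543,128)],(275,170),5),o+.049*n,n);print("bar",((bc-o)@M*1e3).round(1))
ht=onplane(sc,crop([(485,75)],(275,170),5),o+.087*n,n);print("handtop",((ht-o)@M*1e3).round(1))
T=[tri([(sc,crop([a],(125,210),8)[0]),(sd,crop([b],(360,140),8)[0])]) for a,b in [((176,137),(342,115)),((459,142),(232,232))]]
print("pins tops",T)
E
```

```text
[ 0.63796607 -0.00425313  1.96173197] 124.7856053201948 [ 2.6 -1.9  2.2 -3.4  2.2 -2.   0.9 -1.1  5.  -9.7 -1.1 -9.6]
[[-0.33  -0.925  0.191]
 [ 0.801 -0.381 -0.462]
 [ 0.5    0.     0.866]]
lughole [[ -4.6 -47.9  40. ]] [[ 0.69135211 -0.00819887  0.09433681]]
barhole [[ 65.8 -19.5  49. ]] [[0.64356653 0.03323257 0.13735774]]
lug [[ 20.4 -30.7  40. ]
 [ 17.4 -71.6  40. ]
 [-27.6 -70.9  40. ]
 [-31.8 -27.7  40. ]]
bar [[ -9.2  86.2  49. ]
 [-33.2  64.2  49. ]
 [ 92.5 -24.6  49. ]
 [ 66.9 -46.5  49. ]
 [115.1 -56.6  49. ]
 [ 95.6 -73.6  49. ]]
handtop [[ 97.8 -53.5  87. ]]
pins tops [array([ 0.44741251, -0.34507581,  0.08200081]), array([ 0.47146209, -0.28209633,  0.06236541])]
```

```bash
cat > fit1.py <<'E'
from h import *
sc=pickle.load(open("scene0.pkl","rb"));sd=pickle.load(open("side0.pkl","rb"))
C=crop([(185,60),(560,262),(405,530),(45,310)],(275,170),5)
names=[(65,95),(65,-95),(-65,-95),(-65,95)]
L=np.array([(a/1e3,b/1e3,0) for a,b in names])
S=crop([(95,275),(525,275)],(250,170),6)
Ls=np.array([(.065,-.095,0),(.065,.095,0)])
def f(p):
    M=slope(p[2]);o=np.array([p[0],p[1],.062])
    r=[proj(sc,L@M.T+o)-C, proj(sd,Ls@M.T+o)-S]
    return np.concatenate([a.ravel() for a in r])
best=min((least_squares(f,[.6,-.1,psi]) for psi in np.arange(-3.1,3.2,.5)),key=lambda q:q.cost)
M=slope(best.x[2]);o=np.array([*best.x[:2],.062]);n=M[:,2]
if __name__=="__main__":
    print(best.x,best.cost,best.fun.round(1)); print(M.round(3))
    def q(name,uv,hh):
        p=onplane(sc,crop(uv,(275,170),5),o+hh*n,n);print(name,((p-o)@M*1e3).round(1).tolist(),p.round(4).tolist())
    q("lughole",[(370,320)],.04);q("barhole",[(392,133)],.049)
    q("lug",[(365,247),(447,300),(390,397),(295,355)],.04)
    q("bar",[(92,177),(105,250),(435,82),(450,160),(530,68),(543,128)],.049)
    q("handtop",[(485,75)],.087);q("slot",[(120,210),(190,185),(150,198)],.049)
E
python3 fit1.py
```

```text
[ 0.64046225 -0.01050741  1.95237537] 2.4966584124737894 [ 1.2 -0.2  0.5 -0.9 -0.   0.5 -0.9  0.5  0.4 -0.7  0.5 -0.1]
[[-0.322 -0.928  0.186]
 [ 0.804 -0.372 -0.464]
 [ 0.5    0.     0.866]]
lughole [[1.4, -49.2, 40.0]] [[0.6931, -0.0096, 0.0974]]
barhole [[71.4, -20.4, 49.0]] [[0.6455, 0.0317, 0.1401]]
lug [[26.2, -31.9, 40.0], [23.5, -72.7, 40.0], [-21.3, -72.4, 40.0], [-25.8, -29.3, 40.0]] [[0.6691, 0.0039, 0.1097], [0.7078, 0.0169, 0.1084], [0.7219, -0.0192, 0.086], [0.6834, -0.0389, 0.0837]]
bar [[-4.2, 84.5, 49.0], [-27.9, 62.4, 49.0], [98.0, -25.2, 49.0], [72.7, -47.3, 49.0], [120.7, -57.0, 49.0], [101.4, -74.1, 49.0]] [[0.5725, -0.0681, 0.1023], [0.6007, -0.0789, 0.0905], [0.6414, 0.0549, 0.1534], [0.6701, 0.0428, 0.1408], [0.6635, 0.085, 0.1648], [0.6856, 0.0759, 0.1551]]
handtop [[103.4, -54.2, 87.0]] [[0.6737, 0.0524, 0.1891]]
slot [[-10.4, 65.8, 49.0], [12.9, 44.4, 49.0], [0.1, 56.9, 49.0]] [[0.5919, -0.0661, 0.0992], [0.6042, -0.0394, 0.1109], [0.5968, -0.0544, 0.1045]]
```

```bash
cat > plan.py <<'E'
from h import *
from plant import readout
import json,math
def plan(pt,Rt,jaw,n=None,cm=4.5,deg=7.5,start=None,show=True):
    if start is None:
        s=readout.get_state(); p=np.array(s["position"]);q=R.from_quat(s["orientation"])
    else: p,q=start
    Rt=R.from_matrix(Rt); pt=np.array(pt)
    w=(q.inv()*Rt).as_rotvec(degrees=True)
    if n is None: n=max(1,math.ceil(np.linalg.norm(pt-p)*100/cm),math.ceil(np.linalg.norm(w)/deg))
    A=[];Ls=[]
    for i in range(n):
        k=n-i
        l=q.inv().apply((pt-p)/k)*100; a=(q.inv()*Rt).as_rotvec(degrees=True)/k
        l=np.round(l,2)+0.; a=np.round(a,2)+0.
        p=p+q.apply(l/100); q=q*R.from_rotvec(a,degrees=True); A.append(a.tolist());Ls.append(l.tolist())
    for i in range(0,n,12):
        print('"angular":',json.dumps(A[i:i+12]),'\n"linear":',json.dumps(Ls[i:i+12]),'\n"jaw":',[jaw]*len(A[i:i+12]))
    print(n,"end",p.round(4)); return p,q.as_matrix()
def stat():
    s=readout.get_state(); print("t",round(s["time"],2),"p",np.round(s["position"],4),"f",np.round(s["force"],1),"op",round(s["opening"],3),"j",np.round(s["joint_pos"],2)); return s
def tool(M,al):
    """tool z=-n, tool y = cos al*(-xs)+ sin al*(-ys)"""
    y=-np.cos(al)*M[:,0]-np.sin(al)*M[:,1]; z=-M[:,2]; return np.c_[np.cross(y,z),y,z]
E
python3 - <<'E'
from plan import *; from fit1 import M,o
Rt=tool(M,.77); t=o+M@np.array([.102,-.054,.160]); print(t)
p,q=plan(t,Rt,-1)
E
```

```text
[0.68747476 0.01733661 0.25156406]
"angular": [[1.6, 0.6, -2.55], [1.6, 0.6, -2.55], [1.6, 0.6, -2.55], [1.6, 0.6, -2.55], [1.6, 0.6, -2.55], [1.6, 0.6, -2.55], [1.6, 0.6, -2.55], [1.6, 0.6, -2.55], [1.6, 0.6, -2.55], [1.6, 0.6, -2.55], [1.6, 0.6, -2.55], [1.6, 0.6, -2.55]] 
"linear": [[3.64, -2.59, -0.11], [3.75, -2.43, 0.0], [3.86, -2.26, 0.1], [3.95, -2.08, 0.2], [4.04, -1.9, 0.3], [4.12, -1.71, 0.39], [4.18, -1.51, 0.48], [4.24, -1.31, 0.57], [4.29, -1.1, 0.64], [4.33, -0.89, 0.72], [4.35, -0.68, 0.78], [4.37, -0.46, 0.84]] 
"jaw": [-1, -1, -1, -1, -1, -1, -1, -1, -1, -1, -1, -1]
"angular": [[1.59, 0.61, -2.55], [1.6, 0.6, -2.55], [1.59, 0.61, -2.54], [1.6, 0.6, -2.55], [1.59, 0.61, -2.54], [1.6, 0.6, -2.55]] 
"linear": [[4.38, -0.24, 0.9], [4.37, -0.02, 0.95], [4.36, 0.2, 1.0], [4.33, 0.43, 1.03], [4.3, 0.65, 1.06], [4.25, 0.86, 1.09]] 
"jaw": [-1, -1, -1, -1, -1, -1]
18 end [0.6875 0.0174 0.2515]
```

>>> step_arm:
  angular:
    - [1.6,0.6,-2.55]
    - [1.6,0.6,-2.55]
    - [1.6,0.6,-2.55]
    - [1.6,0.6,-2.55]
    - [1.6,0.6,-2.55]
    - [1.6,0.6,-2.55]
    - [1.6,0.6,-2.55]
    - [1.6,0.6,-2.55]
    - [1.6,0.6,-2.55]
    - [1.6,0.6,-2.55]
    - [1.6,0.6,-2.55]
    - [1.6,0.6,-2.55]
  linear:
    - [3.64,-2.59,-0.11]
    - [3.75,-2.43,0]
    - [3.86,-2.26,0.1]
    - [3.95,-2.08,0.2]
    - [4.04,-1.9,0.3]
    - [4.12,-1.71,0.39]
    - [4.18,-1.51,0.48]
    - [4.24,-1.31,0.57]
    - [4.29,-1.1,0.64]
    - [4.33,-0.89,0.72]
    - [4.35,-0.68,0.78]
    - [4.37,-0.46,0.84]
  jaw: [-1,-1,-1,-1,-1,-1,-1,-1,-1,-1,-1,-1]

```text
time: 1.35
position: [0.5323, -0.2, 0.2449]
orientation: [0.892, 0.416, 0.034, -0.173]
force: [1.2, -0.3, -0.0]
opening: 1.003
```

```bash
python3 - <<'E'
from plan import *; from fit1 import M,o
stat()
Rt=tool(M,.77); t=o+M@np.array([.102,-.054,.160]); p,q=plan(t,Rt,-1)
E
```

```text
t 1.35 p [ 0.5323 -0.2     0.2449] f [ 1.2 -0.3 -0. ] op 1.003 j [ 0.71  0.44 -0.39  1.62 -0.14  1.31 -0.31]
"angular": [[1.6, 0.61, -2.53], [1.59, 0.61, -2.53], [1.6, 0.61, -2.54], [1.59, 0.62, -2.53], [1.6, 0.61, -2.54], [1.59, 0.62, -2.53]] 
"linear": [[4.36, -0.23, 0.9], [4.35, -0.01, 0.95], [4.34, 0.2, 0.99], [4.31, 0.42, 1.03], [4.27, 0.65, 1.06], [4.23, 0.86, 1.08]] 
"jaw": [-1, -1, -1, -1, -1, -1]
6 end [0.6875 0.0173 0.2516]
```

>>> step_arm:
  angular:
    - [1.6,0.6,-2.53]
    - [1.6,0.6,-2.53]
    - [1.6,0.6,-2.53]
    - [1.6,0.6,-2.53]
    - [1.6,0.6,-2.53]
    - [1.6,0.6,-2.53]
  linear:
    - [4.36,-0.23,0.9]
    - [4.35,-0.01,0.95]
    - [4.34,0.2,0.99]
    - [4.31,0.42,1.03]
    - [4.27,0.65,1.06]
    - [4.23,0.86,1.08]
  jaw: [-1,-1,-1,-1,-1,-1]

```text
time: 1.95
position: [0.6879, 0.0167, 0.251]
orientation: [0.81, 0.526, 0.049, -0.254]
force: [1.5, 0.4, 0.2]
opening: 0.998
```

```bash
python3 - <<'E'
from plan import *; from plant import vision
s=stat()
d=vision.get_image("wrist"); cv2.imwrite("pics/wrist1.png",d["pixels"][:,:,::-1]); pickle.dump(d,open("wrist1.pkl","wb"))
print(d["origin"],d["orientation"])
E
```

```text
t 1.95 p [0.6879 0.0167 0.251 ] f [1.5 0.4 0.2] op 0.998 j [ 0.41  0.67 -0.51  1.31 -0.18  1.42 -0.41]
[0.75070512 0.02026055 0.4031387 ] [ 0.96723996 -0.17420692 -0.17594072 -0.0560685 ]
```

View pics/wrist1.png

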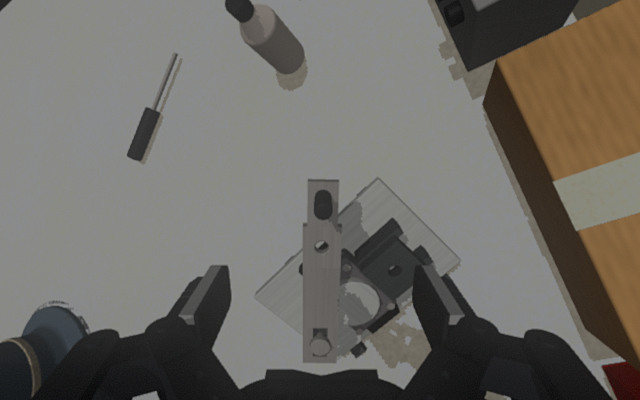

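```bash
python3 - <<'E'
from h import *
a=cv2.imread("pics/wrist1.png"); cv2.imwrite("pics/w1c.png",cv2.resize(a[170:370,245:465],None,fx=3.5,fy=3.5,interpolation=cv2.INTER_CUBIC)[:600])
cv2.imwrite("pics/w1c.png",cv2.resize(a[175:325,290:440],None,fx=4,fy=4,interpolation=cv2.INTER_CUBIC))
E
```

```text
(no output)
```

View pics/w1c.png

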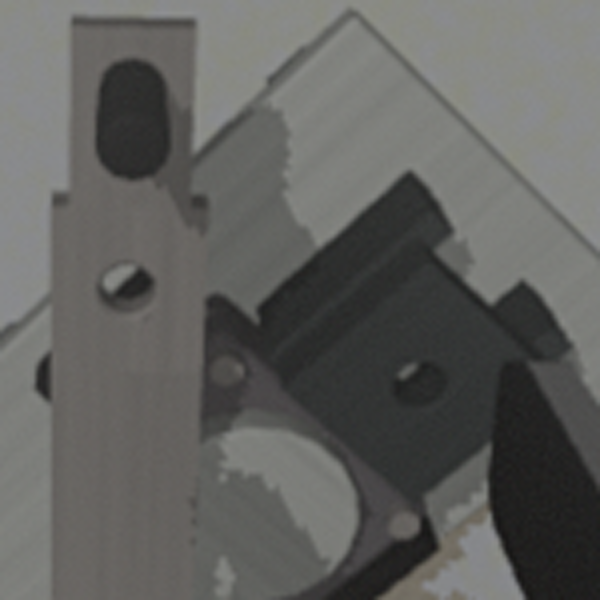

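```bash
python3 - <<'E'
from h import *; from fit1 import M,o,n
d=pickle.load(open("wrist1.pkl","rb"))
def q(name,uv,hh):
    p=onplane(d,crop(uv,(290,175),4),o+hh*n,n);print(name,((p-o)@M*1e3).round(1).tolist())
q("barhole",[(126,286)],.049);q("lughole",[(419,382)],.040);q("lugcorn",[(428,250),(272,365),(420,490)],.040)
q("platecorner",[(351,10)],0)
q("barend",[(73,20),(195,20)],.049)
for hh in (.051,.087):
    print(hh,uncrop(proj(d,o+M@np.array([.1042,-.0541,hh])),(290,175),4))
s=R.from_quat(d["orientation"]).as_matrix(); print((M.T@s).round(2), M.T@(d["origin"]-o))
E
```

```text
barhole [[70.9, -21.7, 49.0]]
lughole [[1.5, -48.1, 40.0]]
lugcorn [[25.4, -72.0, 40.0], [29.3, -27.4, 40.0], [-20.9, -28.5, 40.0]]
platecorner [[66.3, -95.1, -0.0]]
barend [[120.5, -57.3, 49.0], [102.7, -74.6, 49.0]]
0.051 [[119.52228904  86.96558774]]
0.087 [[118.30072714 149.13985079]]
[[-0.72 -0.66 -0.23]
 [-0.7   0.68  0.23]
 [-0.    0.33 -0.95]] [ 0.15974586 -0.11377152  0.30168372]
```

```bash
python3 - <<'E'
from plan import *; from fit1 import M,o
Rt=tool(M,.752); t=o+M@np.array([.1027,-.056,.055]); p,q=plan(t,Rt,-1,cm=3)
E
```

```text
"angular": [[-0.08, -0.06, 0.39], [-0.08, -0.06, 0.39], [-0.08, -0.06, 0.39], [-0.08, -0.05, 0.39]] 
"linear": [[-0.16, 0.04, 2.52], [-0.15, 0.03, 2.52], [-0.15, 0.03, 2.53], [-0.16, 0.03, 2.52]] 
"jaw": [-1, -1, -1, -1]
4 end [0.6695 0.0673 0.161 ]
```

>>> step_arm:
  angular:
    - [-0.08,-0.06,0.39]
    - [-0.08,-0.06,0.39]
    - [-0.08,-0.06,0.39]
    - [-0.08,-0.06,0.39]
    - [0,0,0]
  linear:
    - [-0.16,0.04,2.52]
    - [-0.15,0.03,2.52]
    - [-0.15,0.03,2.52]
    - [-0.16,0.03,2.52]
    - [0,0,0]
  jaw: [-1,-1,-1,-1,-1]

```text
time: 2.5
position: [0.6636, 0.0579, 0.1579]
orientation: [0.818, 0.515, 0.042, -0.253]
force: [-0.3, 0.6, -0.6]
opening: 1.0
```

```bash
python3 - <<'E'
from plan import *; from plant import vision; from fit1 import M,o
s=stat(); print((np.array(s["position"])-o)@M)
for k in("wrist","scene"):
    d=vision.get_image(k); pickle.dump(d,open(k+"2.pkl","wb")); a=d["pixels"][:,:,::-1]
    cv2.imwrite(f"pics/{k}2.png",a if k=="wrist" else cv2.resize(a[150:270,290:410],None,fx=5,fy=5,interpolation=cv2.INTER_CUBIC))
E
```

```text
t 2.5 p [0.6636 0.0579 0.1579] f [-0.3  0.6 -0.6] op 1.0 j [ 0.37  0.71 -0.51  1.48 -0.17  1.21 -0.43]
[ 0.0955149  -0.04694245  0.05560938]
```

View pics/wrist2.png

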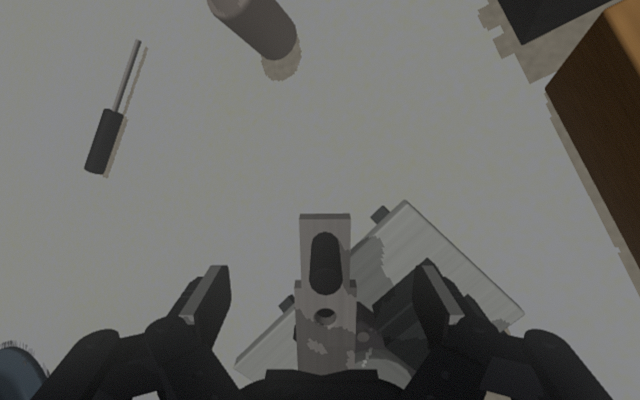

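View pics/scene2.png

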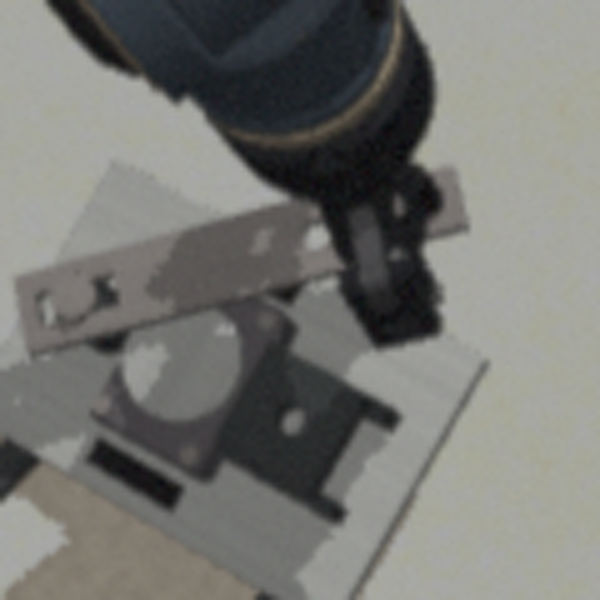

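```bash
python3 - <<'E'
from plan import *; from fit1 import M,o
s=stat(); Rn=R.from_quat(s["orientation"]); Rt=R.from_matrix(tool(M,.752))
print("err deg tool",(Rn.inv()*Rt).as_rotvec(degrees=True)); 
R1=R.from_quat([0.81,0.526,0.049,-0.254]); print("prev",(R1.inv()*R.from_matrix(tool(M,.77))).as_rotvec(degrees=True))
print(Rn.as_matrix().T@(np.array([.6636,.0579,.1579])-[.6879,.0167,.251]))
E
```

```text
t 2.6 p [0.6669 0.0562 0.1614] f [ 0.1 -0.1  0.4] op 1.001 j [ 0.38  0.7  -0.51  1.47 -0.17  1.21 -0.43]
err deg tool [ 0.34490381  0.32786082 -0.6467219 ]
prev [-0.06722978  0.0859856  -0.01170417]
[-0.00850613 -0.00136434  0.10431359]
```

>>> step_arm:
  angular:
    - [0,0,0]
    - [0,0,0]
    - [0,0,0]
  linear:
    - [0,0,0]
    - [0,0,0]
    - [0,0,0]
  jaw: [-1,-1,-1]

```text
time: 2.9
position: [0.6676, 0.056, 0.1623]
orientation: [0.819, 0.515, 0.046, -0.25]
force: [-0.5, -0.8, 0.4]
opening: 1.0
```

```bash
python3 - <<'E'
from plan import *; from fit1 import M,o
s=stat();print((np.array(s["position"])-o)@M); Rn=R.from_quat(s["orientation"]); Rt=R.from_matrix(tool(M,.752))
print("err deg tool",(Rn.inv()*Rt).as_rotvec(degrees=True)); print(s["qd"])
E
```

```text
t 2.9 p [0.6676 0.056  0.1623] f [-0.5 -0.8  0.4] op 1.0 j [ 0.38  0.7  -0.51  1.47 -0.18  1.21 -0.43]
[ 0.0948305  -0.04991692  0.06102053]
err deg tool [ 0.47178098  0.27876109 -0.63318824]
[-0.00109818  0.00350326 -0.00339761  0.00839445 -0.00046047 -0.00231453
 -0.00041064]
```

```bash
python3 - <<'E'
from plan import *; from fit1 import M,o
Rt=tool(M,.752); t=o+M@np.array([.1027,-.056,.055]); p,q=plan(t,Rt,-1,n=2)
E
```

```text
"angular": [[0.24, 0.14, -0.32], [0.23, 0.14, -0.31]] 
"linear": [[0.49, -0.09, 0.3], [0.49, -0.08, 0.3]] 
"jaw": [-1, -1]
2 end [0.6695 0.0674 0.1609]
```

>>> step_arm:
  angular:
    - [0.24,0.14,-0.3]
    - [0.23,0.14,-0.3]
    - [0,0,0]
    - [0,0,0]
    - [0,0,0]
  linear:
    - [0.49,-0.09,0.3]
    - [0.49,-0.08,0.3]
    - [0,0,0]
    - [0,0,0]
    - [0,0,0]
  jaw: [-1,-1,-1,-1,-1]

```text
time: 3.4
position: [0.6688, 0.0679, 0.1599]
orientation: [0.815, 0.519, 0.047, -0.255]
force: [0.0, -0.1, -0.3]
opening: 0.997
```

```bash
python3 - <<'E'
from plan import *; from fit1 import M,o; from plant import vision
s=stat();print((np.array(s["position"])-o)@M); Rn=R.from_quat(s["orientation"]); Rt=R.from_matrix(tool(M,.752))
print("err deg tool",(Rn.inv()*Rt).as_rotvec(degrees=True))
d=vision.get_image("wrist"); a=d["pixels"][:,:,::-1]; cv2.imwrite("pics/wrist3.png",a)
hp=[o+M@np.array([.1027,-.056,h]) for h in (.051,.087)]; print(proj(d,hp))
E
```

```text
t 3.4 p [0.6688 0.0679 0.1599] f [ 0.  -0.1 -0.3] op 0.997 j [ 0.36  0.71 -0.52  1.47 -0.18  1.21 -0.43]
[ 0.10281219 -0.05548037  0.0537115 ]
err deg tool [-0.10981688  0.04774832 -0.03646456]
[[323.59337179 263.94168514]
 [324.01237983 309.12221037]]
```

View pics/wrist3.png

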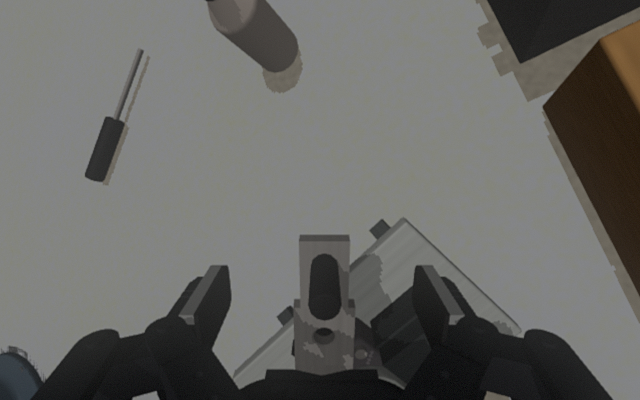

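>>> step_arm:
  angular:
    - [0,0,0]
    - [0,0,0]
    - [0,0,0]
    - [0,0,0]
    - [0,0,0]
    - [0,0,0]
    - [0,0,0]
    - [0,0,0]
  linear:
    - [0,0,-0.2]
    - [0,0,0]
    - [0,0,0]
    - [0,0,0]
    - [0,0,0]
    - [0,0,0]
    - [0,0,0]
    - [0,0,0]
  jaw: [1,1,1,1,1,1,1,1]

```text
time: 4.25
position: [0.6695, 0.0669, 0.1618]
orientation: [0.815, 0.518, 0.047, -0.255]
force: [1.7, -0.3, 1.1]
opening: 0.143
```

```bash
python3 - <<'E'
from plan import *; from fit1 import M,o; from plant import vision
s=stat();print((np.array(s["position"])-o)@M)
d=vision.get_image("wrist"); a=d["pixels"][:,:,::-1]; cv2.imwrite("pics/wrist4.png",a)
E
```

```text
t 4.25 p [0.6695 0.0669 0.1618] f [ 1.7 -0.3  1.1] op 0.143 j [ 0.37  0.71 -0.52  1.46 -0.18  1.21 -0.43]
[ 0.10269432 -0.05579181  0.05592331]
```

View pics/wrist4.png

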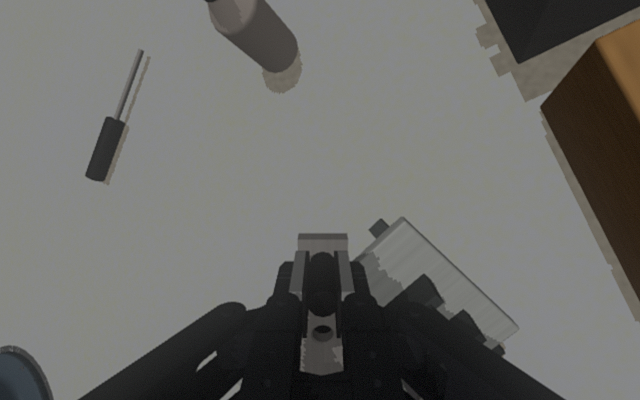

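```bash
cat > arc.py <<'E'
from plan import *; from fit1 import M,o
def arc(a0,a1,r0,r1,n,h,jaw,piv=(.0003,.0535)):
    s=readout.get_state(); p=np.array(s["position"]);q=R.from_quat(s["orientation"]);A=[];L=[]
    for i in range(1,n+1):
        a=a0+(a1-a0)*i/n; r=r0+(r1-r0)*i/n
        t=o+M@np.array([piv[0]+r*np.sin(a),piv[1]-r*np.cos(a),h]); Rt=R.from_matrix(tool(M,a))
        l=np.round(q.inv().apply(t-p)*100,2)+0.; w=np.round((q.inv()*Rt).as_rotvec(degrees=True),2)+0.
        p=p+q.apply(l/100);q=q*R.from_rotvec(w,degrees=True);A.append(w.tolist());L.append(l.tolist())
    for i in range(0,n,12):
        print('"angular":',json.dumps(A[i:i+12]),'\n"linear":',json.dumps(L[i:i+12]),'\n"jaw":',[jaw]*len(A[i:i+12]))
E
python3 -c "
from arc import *
s=stat();c=(np.array(s['position'])-o)@M;d=c[:2]-[.0003,.0535];print(np.arctan2(d[0],-d[1]),np.linalg.norm(d))
arc(.752,.012,.1498,.1491,12,.056,1)"
```

```text
t 4.3 p [0.6695 0.0669 0.1617] f [ 2.2 -0.9 -0.9] op 0.143 j [ 0.37  0.71 -0.52  1.46 -0.18  1.21 -0.43]
0.7530337800305864 0.1497759523907467
"angular": [[-0.06, 0.03, 3.51], [0.0, 0.0, 3.53], [0.0, 0.0, 3.53], [0.0, 0.0, 3.54], [0.0, 0.0, 3.53], [0.0, 0.0, 3.53], [0.0, 0.0, 3.54], [0.0, 0.0, 3.53], [0.0, 0.0, 3.53], [0.0, 0.0, 3.54], [0.0, 0.0, 3.53], [0.0, 0.0, 3.53]] 
"linear": [[-0.03, 0.94, -0.01], [-0.04, 0.92, 0.0], [-0.03, 0.92, 0.0], [-0.03, 0.92, 0.0], [-0.04, 0.93, 0.0], [-0.03, 0.92, 0.0], [-0.04, 0.92, 0.0], [-0.03, 0.92, 0.0], [-0.04, 0.92, 0.0], [-0.03, 0.92, 0.0], [-0.03, 0.92, 0.0], [-0.04, 0.92, 0.0]] 
"jaw": [1, 1, 1, 1, 1, 1, 1, 1, 1, 1, 1, 1]
```

>>> step_arm:
  angular:
    - [0,0,3.53]
    - [0,0,3.53]
    - [0,0,3.53]
    - [0,0,3.53]
    - [0,0,3.53]
    - [0,0,3.53]
  linear:
    - [-0.03,0.92,0]
    - [-0.04,0.92,0]
    - [-0.03,0.92,0]
    - [-0.03,0.92,0]
    - [-0.04,0.92,0]
    - [-0.03,0.92,0]
  jaw: [1,1,1,1,1,1]

```text
time: 4.9
position: [0.7116, 0.0416, 0.1389]
orientation: [0.896, 0.359, -0.001, -0.26]
force: [0.8, 0.7, 0.6]
opening: 0.143
```

```bash
python3 -c "
from arc import *
s=stat();c=(np.array(s['position'])-o)@M;d=c[:2]-[.0003,.0535];print(c,np.arctan2(d[0],-d[1]),np.linalg.norm(d))
"
```

```text
t 4.9 p [0.7116 0.0416 0.1389] f [0.8 0.7 0.6] op 0.143 j [ 0.31  0.78 -0.4   1.35 -0.22  1.26 -0.73]
[ 0.05738864 -0.08545496  0.05567116] 0.38981847772535155 0.15022513982079544
```

>>> step_arm:
  angular:
    - [0,0,3.53]
    - [0,0,3.53]
    - [0,0,3.53]
    - [0,0,3.53]
    - [0,0,3.53]
    - [0,0,3.53]
    - [0,0,0]
    - [0,0,0]
    - [0,0,0]
  linear:
    - [-0.03,0.92,0]
    - [-0.04,0.92,0]
    - [-0.03,0.92,0]
    - [-0.03,0.92,0]
    - [-0.04,0.92,0]
    - [-0.03,0.92,0]
    - [0,0,0]
    - [0,0,0]
    - [0,0,0]
  jaw: [1,1,1,1,1,1,1,1,1]

```text
time: 5.8
position: [0.7387, 0.0011, 0.1116]
orientation: [0.947, 0.19, -0.048, -0.254]
force: [3.0, -1.3, 0.1]
opening: 0.141
```

```bash
python3 -c "
from arc import *
from plant import vision
s=stat();c=(np.array(s['position'])-o)@M;d=c[:2]-[.0003,.0535];print(c,np.arctan2(d[0],-d[1]),np.linalg.norm(d))
for k in('wrist','scene'):
    d=vision.get_image(k); pickle.dump(d,open(k+'5.pkl','wb')); a=d['pixels'][:,:,::-1]
    if k=='wrist':a=a[230:380,245:405]
    else: a=a[170:290,275:395]
    cv2.imwrite(f'pics/{k}5.png',cv2.resize(a,None,fx=4,fy=4,interpolation=cv2.INTER_CUBIC))
"
```

```text
t 5.8 p [0.7387 0.0011 0.1116] f [ 3.  -1.3  0.1] op 0.141 j [ 0.28  0.84 -0.29  1.27 -0.26  1.29 -1.01]
[ 0.00242652 -0.09545508  0.05583335] 0.014275310195996064 0.1489702633060688
```

View pics/wrist5.png

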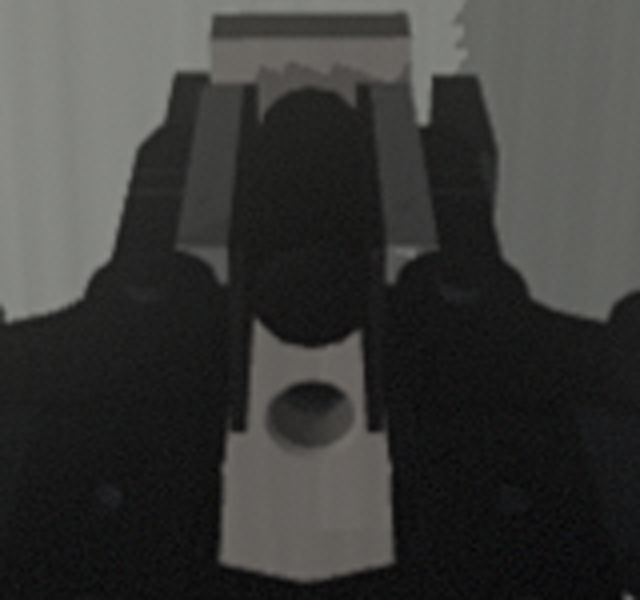

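View pics/scene5.png

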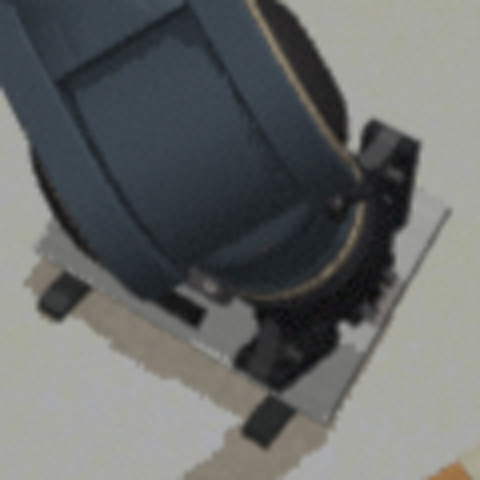

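>>> step_arm:
  angular:
    - [0,0,0]
    - [0,0,0]
    - [0,0,0]
    - [0,0,0]
    - [0,0,0]
    - [0,0,0]
    - [0,0,0]
    - [0,0,0]
  linear:
    - [0,0,0]
    - [0,0,0]
    - [0,0,0]
    - [0,0,0]
    - [0,0,-2]
    - [0,0,-3]
    - [0,0,-2]
    - [0,0,0]
  jaw: [-1,-1,-1,-1,-1,-1,-1,-1]

```text
time: 6.7
position: [0.7534, -0.0334, 0.1749]
orientation: [0.948, 0.189, -0.046, -0.253]
force: [-0.2, -0.3, 0.9]
opening: 0.999
```

```bash
python3 -c "
from arc import *
stat(); plan(o+M@np.array([.0015,.033,.105]),tool(M,0),-1,cm=3)
"
```

```text
t 6.7 p [ 0.7534 -0.0334  0.1749] f [-0.2 -0.3  0.9] op 0.999 j [ 0.31  0.82 -0.28  1.16 -0.26  1.43 -1.02]
"angular": [[0.03, -0.04, 0.14], [0.03, -0.04, 0.14], [0.03, -0.04, 0.14], [0.03, -0.04, 0.14], [0.03, -0.04, 0.14]] 
"linear": [[-2.59, -0.03, 0.48], [-2.59, -0.02, 0.48], [-2.58, -0.02, 0.48], [-2.59, -0.01, 0.49], [-2.58, 0.0, 0.48]] 
"jaw": [-1, -1, -1, -1, -1]
5 end [ 0.6289 -0.0703  0.1537]
```

>>> step_arm:
  angular:
    - [0.03,-0.04,0.14]
    - [0.03,-0.04,0.14]
    - [0.03,-0.04,0.14]
    - [0.03,-0.04,0.14]
    - [0.03,-0.04,0.14]
    - [0,0,0]
    - [0,0,0]
    - [0,0,0]
  linear:
    - [-2.59,-0.03,0.48]
    - [-2.59,-0.02,0.48]
    - [-2.58,-0.02,0.48]
    - [-2.59,-0.01,0.48]
    - [-2.58,0,0.48]
    - [0,0,0]
    - [0,0,0]
    - [0,0,0]
  jaw: [-1,-1,-1,-1,-1,-1,-1,-1]

```text
time: 7.5
position: [0.6276, -0.0674, 0.1513]
orientation: [0.948, 0.184, -0.052, -0.256]
force: [0.1, 1.0, -0.8]
opening: 1.002
```

```bash
python3 -c "
from arc import *
from plant import vision
s=stat();print((np.array(s['position'])-o)@M)
for k in('wrist','side'):
    d=vision.get_image(k); pickle.dump(d,open(k+'6.pkl','wb')); a=d['pixels'][:,:,::-1]
    if k=='wrist':
        print(M.T@(d['origin']-o)); cv2.imwrite('pics/w6.png',a)
        u=proj(d,o+M@np.array([.0015,-.0486,.049]))[0].astype(int);print(u);cv2.imwrite('pics/w6c.png',cv2.resize(a[u[1]-35:u[1]+35,u[0]-45:u[0]+45],None,fx=8,fy=8,interpolation=cv2.INTER_CUBIC))
    else: cv2.imwrite('pics/s6c.png',cv2.resize(a[170:260,250:350],None,fx=6,fy=6,interpolation=cv2.INTER_CUBIC))
"
```

```text
t 7.5 p [ 0.6276 -0.0674  0.1513] f [ 0.1  1.  -0.8] op 1.002 j [ 0.43  0.66 -0.3   1.52 -0.27  1.28 -0.9 ]
[0.00305489 0.03308906 0.10140574]
[ 0.00305894 -0.05053281  0.24294009]
[325  93]
```

View pics/w6.png

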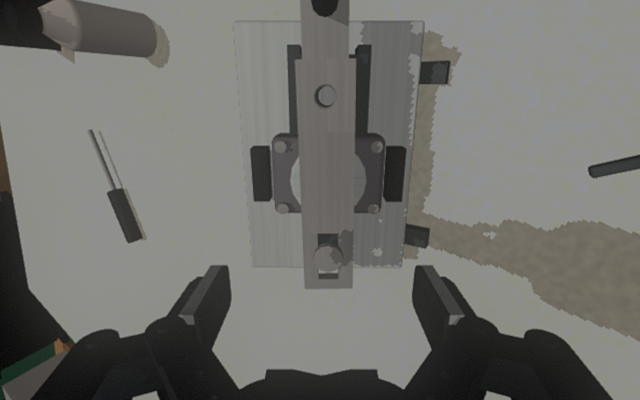

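View pics/w6c.png

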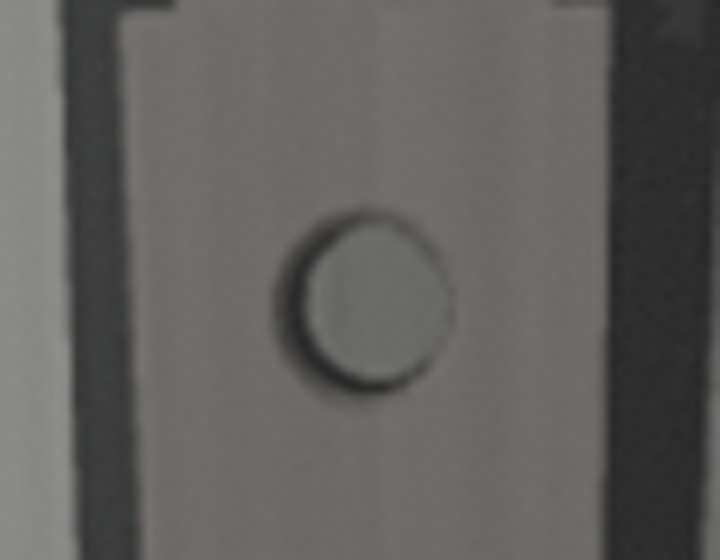

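```bash
python3 -c "
from arc import *
d=pickle.load(open('wrist6.pkl','rb'))
u=crop([(366,305),(378,302)],(325-45,93-35),8)
for hh,i in((.049,0),(.040,1)): print(((onplane(d,u[i:i+1],o+hh*M[:,2],M[:,2])-o)@M*1e3).round(1))
# plate corners check
print(((onplane(d,[(234,21),(423,20),(254,268)],o,M[:,2])-o)@M*1e3).round(1))
s=stat()
# pin pick target
T=np.array([.4474,-.3451,.082]);T2=np.array([.4715,-.2821,.0624]); ax=(T2-T)[:2];ax/=np.linalg.norm(ax);print(ax)
"
```

```text
[[  1.5 -47.5  49. ]]
[[  0.5 -47.6  40. ]]
[[ 62.7 -94.2   0. ]
 [-64.  -95.   -0. ]
 [ 62.   95.    0. ]]
t 7.6 p [ 0.6278 -0.0676  0.1514] f [-0.2  0.5 -1.4] op 0.999 j [ 0.43  0.67 -0.3   1.52 -0.27  1.28 -0.9 ]
[0.35728963 0.93399364]
```

```bash
python3 -c "
from arc import *
y=np.array([.934,-.357,0]);y/=np.linalg.norm(y);z=np.array([0,0,-1.]);Rp=np.c_[np.cross(y,z),y,z]
s=readout.get_state();p=np.array(s['position']);q=R.from_quat(s['orientation'])
p1=p+q.apply([0,0,-.06])
plan([.4474,-.3451,.17],Rp,-1,start=(p1,q),cm=4)
"
```

```text
"angular": [[-3.57, -1.52, -5.74], [-3.57, -1.52, -5.74], [-3.57, -1.52, -5.74], [-3.57, -1.53, -5.74], [-3.58, -1.53, -5.74], [-3.58, -1.52, -5.74], [-3.57, -1.52, -5.75], [-3.58, -1.53, -5.75]] 
"linear": [[-3.39, 1.93, -0.63], [-3.59, 1.62, -0.43], [-3.74, 1.27, -0.24], [-3.85, 0.9, -0.07], [-3.93, 0.51, 0.08], [-3.95, 0.1, 0.2], [-3.93, -0.3, 0.3], [-3.88, -0.72, 0.37]] 
"jaw": [-1, -1, -1, -1, -1, -1, -1, -1]
8 end [ 0.4474 -0.3451  0.17  ]
```

>>> step_arm:
  angular:
    - [0,0,0]
    - [0,0,0]
    - [-3.57,-1.52,-5.74]
    - [-3.57,-1.52,-5.74]
    - [-3.57,-1.52,-5.74]
    - [-3.57,-1.53,-5.74]
    - [-3.58,-1.53,-5.74]
    - [-3.58,-1.52,-5.74]
    - [-3.57,-1.52,-5.75]
    - [-3.58,-1.53,-5.75]
    - [0,0,0]
    - [0,0,0]
  linear:
    - [0,0,-3]
    - [0,0,-3]
    - [-3.39,1.93,-0.63]
    - [-3.59,1.62,-0.43]
    - [-3.74,1.27,-0.24]
    - [-3.85,0.9,-0.07]
    - [-3.93,0.51,0.08]
    - [-3.95,0.1,0.2]
    - [-3.93,-0.3,0.3]
    - [-3.88,-0.72,0.37]
    - [0,0,0]
    - [0,0,0]
  jaw: [-1,-1,-1,-1,-1,-1,-1,-1,-1,-1,-1,-1]

```text
time: 8.8
position: [0.4463, -0.3462, 0.1706]
orientation: [0.825, 0.566, -0.0, 0.0]
force: [0.3, 1.3, 1.4]
opening: 0.999
```

```bash
python3 -c "
from arc import *
from plant import vision
s=stat();print(R.from_quat(s['orientation']).as_matrix().round(3))
d=vision.get_image('wrist'); pickle.dump(d,open('wrist7.pkl','wb')); a=d['pixels'][:,:,::-1];cv2.imwrite('pics/w7.png',a)
print(proj(d,[[.4474,-.3451,.082],[.4474,-.3451,.046]]))
"
```

```text
t 8.8 p [ 0.4463 -0.3462  0.1706] f [0.3 1.3 1.4] op 0.999 j [ 0.84  0.37 -0.32  1.85  0.14  0.94  0.09]
[[ 0.36   0.933 -0.   ]
 [ 0.933 -0.36  -0.   ]
 [-0.     0.    -1.   ]]
[[323.1454315  205.8018536 ]
 [322.90491529 191.92662353]]
```

View pics/w7.png

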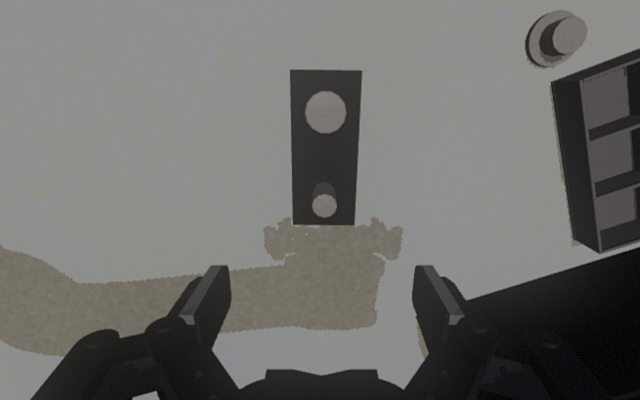

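```bash
python3 -c "
from arc import *
y=np.array([.934,-.357,0]);y/=np.linalg.norm(y);z=np.array([0,0,-1.]);Rp=np.c_[np.cross(y,z),y,z]
plan([.4478,-.3453,.057],Rp,-1,cm=2.5)
"
```

```text
"angular": [[0.01, 0.0, -0.01], [0.01, 0.0, -0.01], [0.01, 0.0, -0.01], [0.0, 0.0, -0.01], [0.01, -0.01, -0.02]] 
"linear": [[0.0, 0.0, 2.27], [0.0, 0.0, 2.27], [0.0, 0.01, 2.28], [0.0, 0.01, 2.27], [0.01, 0.0, 2.28]] 
"jaw": [-1, -1, -1, -1, -1]
5 end [ 0.4478 -0.3453  0.057 ]
```

>>> step_arm:
  angular:
    - [0,0,0]
    - [0,0,0]
    - [0,0,0]
    - [0,0,0]
    - [0,0,0]
    - [0,0,0]
    - [0,0,0]
    - [0,0,0]
  linear:
    - [0,0,2.3]
    - [0,0,2.3]
    - [0,0,2.3]
    - [0,0,2.3]
    - [0,0,2.2]
    - [0,0,0]
    - [0,0,0]
    - [0,0,0]
  jaw: [-1,-1,-1,-1,-1,-1,-1,-1]

```text
time: 9.65
position: [0.448, -0.3459, 0.0576]
orientation: [0.824, 0.567, 0.0, 0.001]
force: [0.3, -0.0, -0.3]
opening: 1.0
```

```bash
python3 -c "
from arc import *
y=np.array([.934,-.357,0]);y/=np.linalg.norm(y);z=np.array([0,0,-1.]);Rp=np.c_[np.cross(y,z),y,z]
stat();plan([.4478,-.3453,.052],Rp,-1,cm=2.5)
"
```

```text
t 9.65 p [ 0.448  -0.3459  0.0576] f [ 0.3 -0.  -0.3] op 1.0 j [ 0.8   0.52 -0.28  1.94  0.21  0.71  0.02]
"angular": [[0.13, 0.06, -0.01]] 
"linear": [[0.05, -0.04, 0.56]] 
"jaw": [-1]
1 end [ 0.4478 -0.3453  0.052 ]
```

>>> step_arm:
  angular:
    - [0,0,0]
    - [0,0,0]
    - [0,0,0]
    - [0,0,0]
    - [0,0,0]
    - [0,0,0]
    - [0,0,0]
    - [0,0,0]
    - [0,0,0]
    - [0,0,0]
  linear:
    - [0.05,-0.03,0.5]
    - [0,0,0]
    - [0,0,0]
    - [0,0,0]
    - [0,0,0]
    - [0,0,0]
    - [0,0,0]
    - [0,0,0]
    - [0,0,0]
    - [0,0,0]
  jaw: [-1,-1,1,1,1,1,1,1,1,1]

```text
time: 10.65
position: [0.4464, -0.3455, 0.0516]
orientation: [0.824, 0.566, -0.0, 0.0]
force: [-0.4, -0.9, 2.4]
opening: 0.212
```

```bash
python3 -c "
from arc import *
from plant import vision
s=stat()
d=vision.get_image('wrist'); pickle.dump(d,open('wrist8.pkl','wb')); a=d['pixels'][:,:,::-1];cv2.imwrite('pics/w8.png',a)
print(proj(d,[[.4474,-.3451,.082],[.4474,-.3451,.046]]))
"
```

```text
t 10.65 p [ 0.4464 -0.3455  0.0516] f [-0.4 -0.9  2.4] op 0.212 j [ 0.8   0.53 -0.28  1.94  0.22  0.7   0.02]
[[325.10354366 303.62691614]
 [324.28124942 260.40375019]]
```

View pics/w8.png

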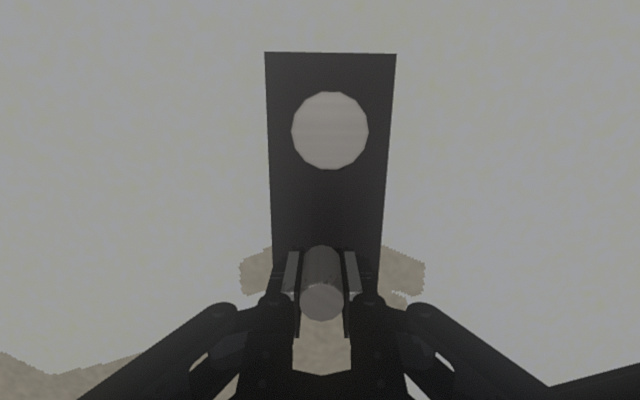

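>>> step_arm:
  angular:
    - [0,0,0]
    - [0,0,0]
    - [0,0,0]
    - [0,0,0]
    - [0,0,0]
    - [0,0,0]
    - [0,0,0]
  linear:
    - [0,0,-1]
    - [0,0,-2]
    - [0,0,-3]
    - [0,0,-3]
    - [0,0,-3]
    - [0,0,0]
    - [0,0,0]
  jaw: [1,1,1,1,1,1,1]

```text
time: 11.4
position: [0.4458, -0.3451, 0.1717]
orientation: [0.824, 0.566, -0.001, 0.0]
force: [-0.1, 0.2, -1.8]
opening: 0.217
```

```bash
python3 -c "
from arc import *
from plant import vision
s=stat()
for k in ('wrist','scene','side'):
    d=vision.get_image(k); pickle.dump(d,open(k+'9.pkl','wb')); a=d['pixels'][:,:,::-1]
    u=proj(d,s['position'])[0].astype(int); print(k,u)
    if k=='wrist': a=a[230:380,245:405];f=4
    else: x0=max(0,u[0]-40);y0=max(0,u[1]-35);a=a[y0:y0+70,x0:x0+80];f=8;print(x0,y0)
    cv2.imwrite(f'pics/{k}9.png',cv2.resize(a,None,fx=f,fy=f,interpolation=cv2.INTER_CUBIC))
"
```

```text
t 11.4 p [ 0.4458 -0.3451  0.1717] f [-0.1  0.2 -1.8] op 0.217 j [ 0.84  0.37 -0.32  1.85  0.14  0.94  0.08]
wrist [322 267]
scene [133 198]
93 163
side [406 129]
366 94
```

View pics/wrist9.png

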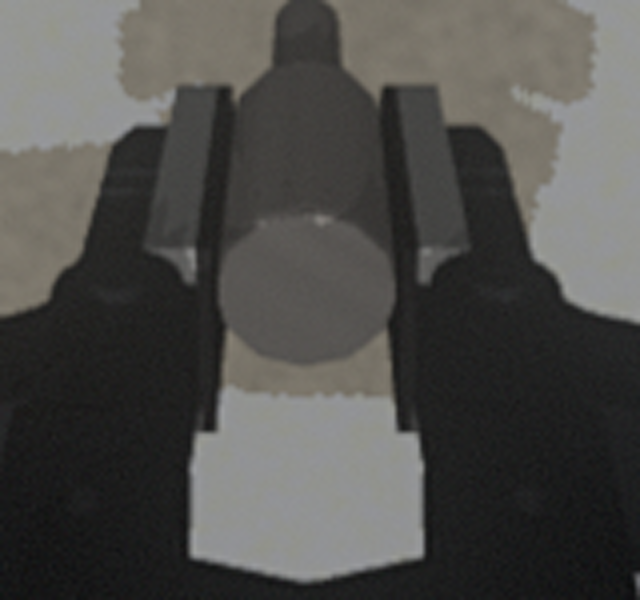

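View pics/scene9.png

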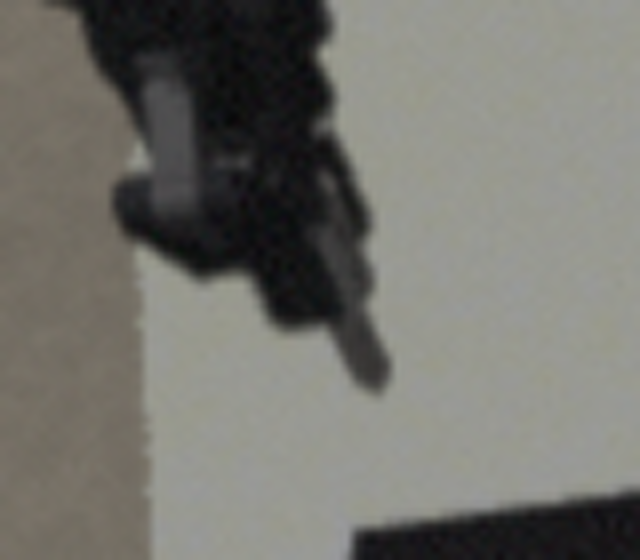

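View pics/side9.png

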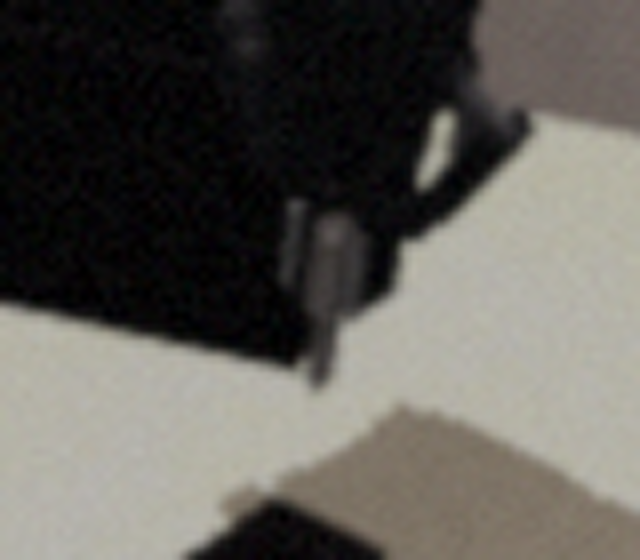

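```bash
python3 -c "
from arc import *
s=readout.get_state();p=np.array(s['position']);T=R.from_quat(s['orientation']).as_matrix()
w,sc,sd=[pickle.load(open(k+'9.pkl','rb')) for k in('wrist','scene','side')]
zt=T[:,2]
h=onplane(w,crop([(307,290)],(245,230),4),p+zt*-.0304,zt);print('head',((h-p)@T*1e3).round(1))
t=tri([(sc,crop([(376,390)],(93,163),8)[0]),(sd,crop([(318,384)],(366,94),8)[0])]);print('tip',((t-p)@T*1e3).round(1))
a=w['pixels'][:,:,::-1];cv2.imwrite('pics/w9b.png',cv2.resize(a[205:305,280:370],None,fx=6,fy=6,interpolation=cv2.INTER_CUBIC))
print(proj(w,[p+T@np.array([x,0,.0416]) for x in (-.002,0,.002)]), proj(w,[p+T@np.array([x,0,.0056]) for x in (-.002,0,.002)]))
"
```

```text
head [[ -0.   -0.1 -30.4]]
tip [-0.9 -0.7 40.7]
[[321.06141876 234.36148002]
 [321.06412157 231.4760379 ]
 [321.06684177 228.57203157]] [[321.2515725  263.02251103]
 [321.25555351 259.66524803]
 [321.25956531 256.28200962]]
```

View pics/w9b.png

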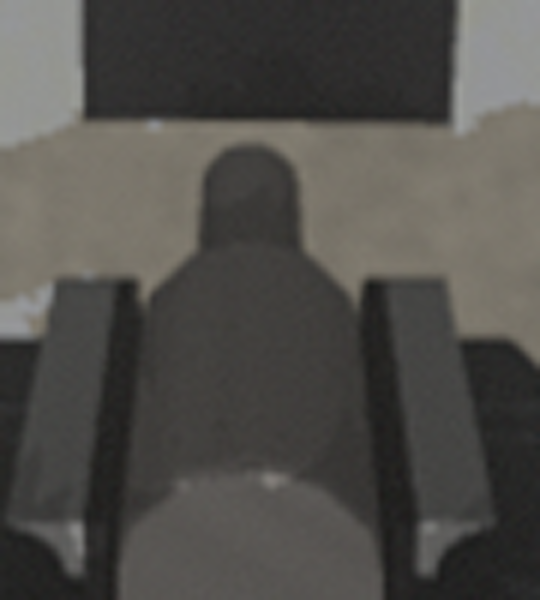

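```bash
python3 -c "
from arc import *
plan(o+M@np.array([.001,-.0476,.150]),tool(M,0),1,cm=4)
"
```

```text
"angular": [[2.81, 1.24, 4.6], [2.81, 1.24, 4.6], [2.81, 1.24, 4.6], [2.81, 1.24, 4.6], [2.81, 1.24, 4.6], [2.81, 1.24, 4.6], [2.81, 1.24, 4.6], [2.81, 1.25, 4.6], [2.8, 1.25, 4.6], [2.81, 1.24, 4.61]] 
"linear": [[3.6, 1.48, -0.23], [3.71, 1.17, -0.22], [3.8, 0.86, -0.18], [3.86, 0.55, -0.14], [3.89, 0.23, -0.07], [3.9, -0.08, 0.01], [3.88, -0.39, 0.1], [3.83, -0.69, 0.21], [3.75, -0.99, 0.34], [3.66, -1.26, 0.48]] 
"jaw": [1, 1, 1, 1, 1, 1, 1, 1, 1, 1]
10 end [ 0.7123 -0.0616  0.1924]
```

>>> step_arm:
  angular:
    - [2.81,1.24,4.6]
    - [2.81,1.24,4.6]
    - [2.81,1.24,4.6]
    - [2.81,1.24,4.6]
    - [2.81,1.24,4.6]
    - [2.81,1.24,4.6]
    - [2.81,1.24,4.6]
    - [2.81,1.24,4.6]
    - [2.81,1.24,4.6]
    - [2.81,1.24,4.6]
    - [0,0,0]
    - [0,0,0]
  linear:
    - [3.6,1.48,-0.23]
    - [3.71,1.17,-0.22]
    - [3.8,0.86,-0.18]
    - [3.86,0.55,-0.14]
    - [3.89,0.23,-0.07]
    - [3.9,-0.08,0.01]
    - [3.88,-0.39,0.1]
    - [3.83,-0.69,0.21]
    - [3.75,-0.99,0.34]
    - [3.66,-1.26,0.48]
    - [0,0,0]
    - [0,0,0]
  jaw: [1,1,1,1,1,1,1,1,1,1,1,1]

```text
time: 12.75
position: [0.7127, -0.0615, 0.1916]
orientation: [0.948, 0.184, -0.05, -0.253]
force: [-0.5, -0.1, -0.8]
opening: 0.213
```

```bash
python3 -c "
from arc import *
s=stat();print((np.array(s['position'])-o)@M*1e3)
plan(o+M@np.array([.001,-.0476,.110]),tool(M,0),1,cm=2)
"
```

```text
t 12.75 p [ 0.7127 -0.0615  0.1916] f [-0.5 -0.1 -0.8] op 0.213 j [ 0.36  0.75 -0.29  1.25 -0.26  1.43 -0.99]
[  0.54294407 -48.04435584 149.37406348]
"angular": [[0.04, 0.07, 0.04], [0.03, 0.08, 0.05]] 
"linear": [[-0.02, -0.03, 1.97], [-0.02, -0.02, 1.97]] 
"jaw": [1, 1]
2 end [ 0.7048 -0.043   0.1577]
```

>>> step_arm:
  angular:
    - [0,0,0]
    - [0,0,0]
    - [0,0,0]
    - [0,0,0]
    - [0,0,0]
    - [0,0,0]
  linear:
    - [-0.02,-0.02,1.6]
    - [-0.02,-0.02,1.6]
    - [0,0,1.5]
    - [0,0,0]
    - [0,0,0]
    - [0,0,0]
  jaw: [1,1,1,1,1,1]

```text
time: 13.35
position: [0.7047, -0.0412, 0.1542]
orientation: [0.949, 0.183, -0.047, -0.253]
force: [0.2, -0.1, -1.5]
opening: 0.211
```

```bash
python3 -c "
from arc import *
from plant import vision
s=stat();p=np.array(s['position']);print((p-o)@M*1e3)
Rn=R.from_quat(s['orientation']);print('rot',(Rn.inv()*R.from_matrix(tool(M,0))).as_rotvec(degrees=True))
tip=p+Rn.apply([0,0,.0416]);hole=o+M@np.array([.001,-.0476,.049])
for k in ('wrist','scene','side'):
    d=vision.get_image(k); pickle.dump(d,open(k+'10.pkl','wb')); a=d['pixels'][:,:,::-1]
    u=proj(d,tip)[0].astype(int); x0=u[0]-40;y0=u[1]-35;a=a[y0:y0+70,x0:x0+80]
    cv2.imwrite(f'pics/{k}10.png',cv2.resize(a,None,fx=8,fy=8,interpolation=cv2.INTER_CUBIC))
    print(k,x0,y0,'tip',uncrop(proj(d,tip),(x0,y0),8),'hole',uncrop(proj(d,hole),(x0,y0),8))
"
```

```text
t 13.35 p [ 0.7047 -0.0412  0.1542] f [ 0.2 -0.1 -1.5] op 0.211 j [ 0.35  0.76 -0.3   1.33 -0.26  1.34 -0.99]
[  0.72423184 -48.15629061 106.07450038]
rot [ 0.22418029 -0.14910761  0.04389804]
wrist 281 197 tip [[330.38257576 283.77324581]] hole [[324.04605958 215.3461996 ]]
scene 305 196 tip [[324.04300127 286.83482191]] hole [[337.63178534 295.99709215]]
side 245 151 tip [[324.12076483 288.6771425 ]] hole [[326.24645579 333.19089425]]
```

View pics/wrist10.png

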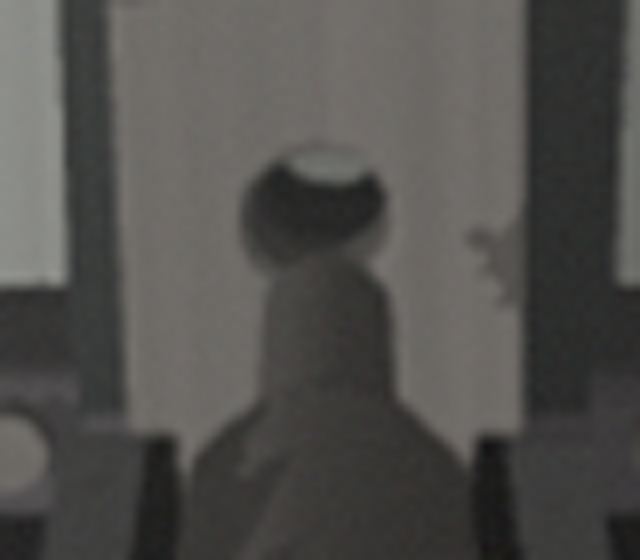

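View pics/scene10.png

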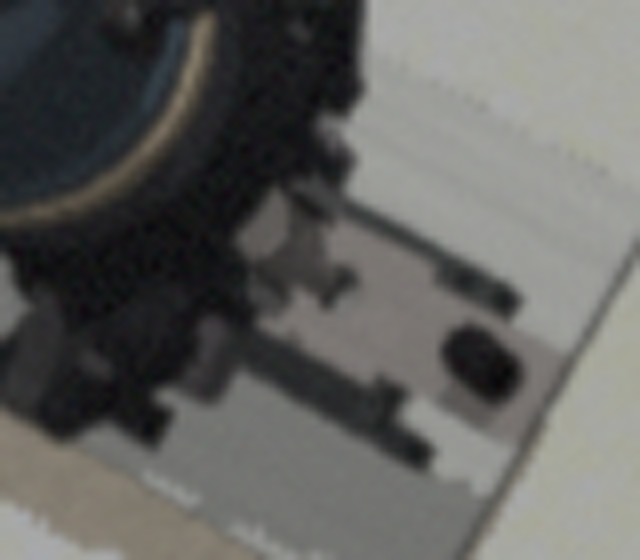

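View pics/side10.png

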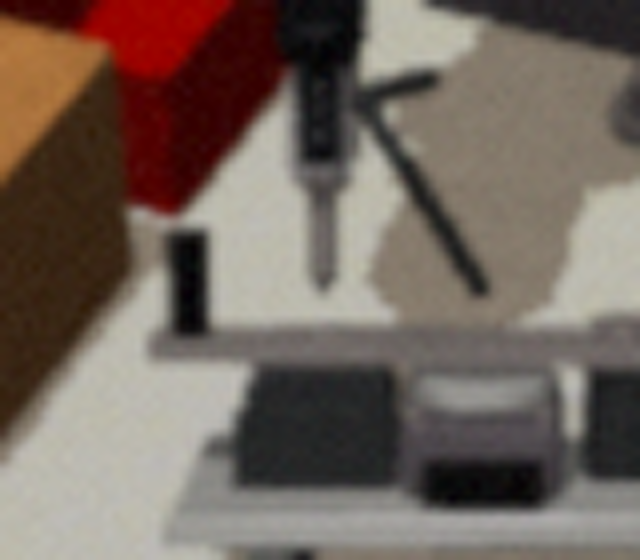

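>>> step_arm:
  angular:
    - [0,0,0]
    - [0,0,0]
    - [0,0,0]
    - [0,0,0]
    - [0,0,0]
    - [0,0,0]
  linear:
    - [0,-0.04,0.8]
    - [0,0,0.6]
    - [0,0,0.3]
    - [0,0,0.3]
    - [0,0,0]
    - [0,0,0]
  jaw: [1,1,1,1,1,1]

```text
time: 14.1
position: [0.7004, -0.0307, 0.1363]
orientation: [0.949, 0.184, -0.048, -0.253]
force: [-0.0, 0.2, -0.4]
opening: 0.217
```

```bash
cat > st.py <<'E'
from arc import *
from plant import vision
import sys
def st(name=None):
    s=stat();p=np.array(s['position']);print('slope mm',((p-o)@M*1e3).round(1),'F slope',(np.array(s['force'])@M).round(1))
    Rn=R.from_quat(s['orientation']);print('rot',(Rn.inv()*R.from_matrix(tool(M,0))).as_rotvec(degrees=True).round(2))
    tip=p+Rn.apply([0,0,.0])
    if name:
        ims=[]
        for k in ('wrist','side'):
            d=vision.get_image(k);pickle.dump(d,open(k+name+'.pkl','wb')); a=d['pixels'][:,:,::-1]; u=proj(d,tip)[0].astype(int); x0=u[0]-30;y0=u[1]-40;print(k,x0,y0)
            ims.append(cv2.resize(a[y0:y0+80,x0:x0+60],None,fx=6,fy=6,interpolation=cv2.INTER_CUBIC))
        cv2.imwrite(f'pics/{name}.png',np.hstack(ims))
    return s
if __name__=='__main__': st(*sys.argv[1:])
E
python3 st.py i11
```

```text
t 14.1 p [ 0.7004 -0.0307  0.1363] f [-0.   0.2 -0.4] op 0.217 j [ 0.34  0.77 -0.3   1.36 -0.26  1.3  -0.99]
slope mm [  1.6 -48.1  84.9] F slope [ 0.  -0.1 -0.4]
rot [ 0.16 -0.07  0.06]
wrist 292 226
side 255 139
```

View pics/i11.png

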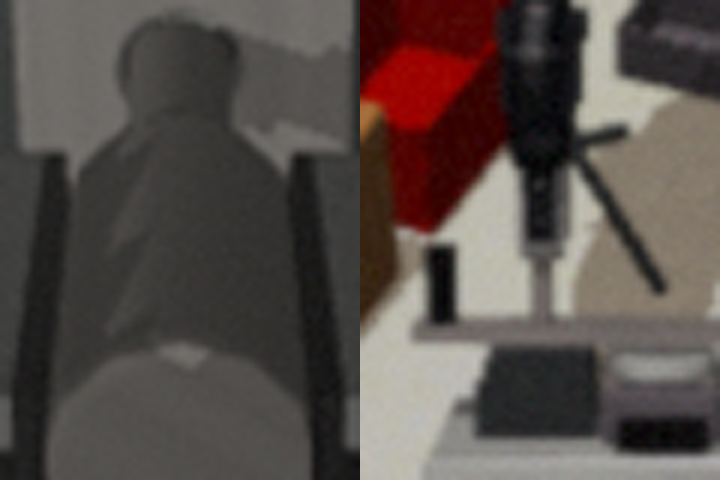

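>>> step_arm:
  angular:
    - [0,0,0]
    - [0,0,0]
    - [0,0,0]
    - [0,0,0]
    - [0,0,0]
  linear:
    - [0,0.05,0.2]
    - [0,0,0.3]
    - [0,0,0.3]
    - [0,0,0]
    - [0,0,0]
  jaw: [1,1,1,1,1]

```text
time: 14.7
position: [0.6989, -0.0274, 0.1289]
orientation: [0.949, 0.184, -0.048, -0.253]
force: [-0.9, 0.6, -0.4]
opening: 0.215
```

```bash
python3 st.py
```

```text
t 14.7 p [ 0.6989 -0.0274  0.1289] f [-0.9  0.6 -0.4] op 0.215 j [ 0.34  0.77 -0.3   1.37 -0.26  1.28 -0.98]
slope mm [  1.1 -48.   76.7] F slope [ 0.5  0.6 -0.8]
rot [ 0.14 -0.05  0.05]
```

>>> step_arm:
  angular:
    - [0,0,0]
    - [0,0,0]
    - [0,0,0]
    - [0,0,0]
  linear:
    - [0,0,0.3]
    - [0,0,0.3]
    - [0,0,0]
    - [0,0,0]
  jaw: [1,1,1,1]

```text
time: 15.1
position: [0.6978, -0.0247, 0.1236]
orientation: [0.949, 0.184, -0.048, -0.253]
force: [-0.3, -0.8, -1.5]
opening: 0.218
```

```bash
python3 st.py
```

```text
t 15.1 p [ 0.6978 -0.0247  0.1236] f [-0.3 -0.8 -1.5] op 0.218 j [ 0.34  0.77 -0.3   1.38 -0.26  1.27 -0.98]
slope mm [  0.9 -47.9  70.6] F slope [-1.3  0.6 -0.9]
rot [ 0.15 -0.04  0.05]
```

>>> step_arm:
  angular:
    - [0,0,0]
    - [0,0,0]
    - [0,0,0]
    - [0,0,0]
    - [0,0,0]
    - [0,0,0]
  linear:
    - [0,0,0.3]
    - [0,0,0.3]
    - [0,0,0.3]
    - [0,0,0.2]
    - [0,0,0]
    - [0,0,0]
  jaw: [1,1,1,1,1,1]

```text
time: 15.7
position: [0.6957, -0.0196, 0.1141]
orientation: [0.949, 0.184, -0.048, -0.253]
force: [-0.2, -1.4, -1.8]
opening: 0.217
```

```bash
python3 st.py
```

```text
t 15.7 p [ 0.6957 -0.0196  0.1141] f [-0.2 -1.4 -1.8] op 0.217 j [ 0.33  0.78 -0.3   1.39 -0.26  1.25 -0.98]
slope mm [  0.9 -47.9  59.6] F slope [-1.9  0.7 -0.9]
rot [ 0.15 -0.04  0.05]
```

Now the last ~5 mm, in small steps until the head meets the bar.

>>> step_arm:
  angular:
    - [0,0,0]
    - [0,0,0]
    - [0,0,0]
    - [0,0,0]
    - [0,0,0]
  linear:
    - [0,0,0.2]
    - [0,0,0.15]
    - [0,0,0.1]
    - [0,0,0]
    - [0,0,0]
  jaw: [1,1,1,1,1]

```text
time: 16.2
position: [0.695, -0.0175, 0.1103]
orientation: [0.949, 0.184, -0.048, -0.253]
force: [0.5, -0.9, -1.6]
opening: 0.216
```

```bash
python3 st.py i12
```

```text
t 16.2 p [ 0.695  -0.0175  0.1103] f [ 0.5 -0.9 -1.6] op 0.216 j [ 0.33  0.78 -0.3   1.4  -0.26  1.24 -0.98]
slope mm [  0.9 -48.   55.3] F slope [-1.7 -0.2 -0.9]
rot [ 0.16 -0.06  0.05]
wrist 292 226
side 255 149
```

View pics/i12.png

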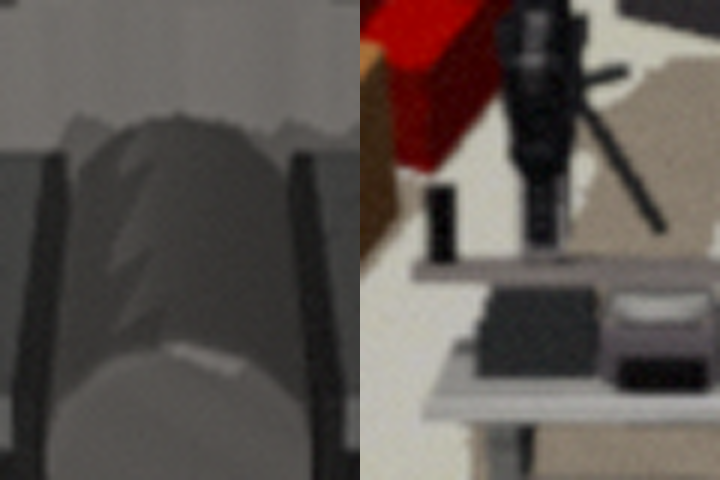

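Almost home. I'll press gently until the force rises.

>>> step_arm:
  angular:
    - [0,0,0]
    - [0,0,0]
    - [0,0,0]
    - [0,0,0]
  linear:
    - [0,0,0.1]
    - [0,0,0.1]
    - [0,0,0]
    - [0,0,0]
  jaw: [1,1,1,1]

```text
time: 16.7
position: [0.6949, -0.0168, 0.109]
orientation: [0.949, 0.184, -0.048, -0.253]
force: [-0.2, -1.9, 1.2]
opening: 0.217
```

```bash
python3 st.py
```

```text
t 16.7 p [ 0.6949 -0.0168  0.109 ] f [-0.2 -1.9  1.2] op 0.217 j [ 0.33  0.78 -0.3   1.4  -0.26  1.24 -0.98]
slope mm [  0.9 -48.2  53.8] F slope [-0.9  0.9  1.9]
rot [ 0.18 -0.1   0.06]
```

>>> step_arm:
  angular:
    - [0,0,0]
    - [0,0,0]
    - [0,0,0]
    - [0,0,0]
  linear:
    - [0,0,0.1]
    - [0,0,0.1]
    - [0,0,0]
    - [0,0,0]
  jaw: [1,1,1,1]

```text
time: 17.1
position: [0.6948, -0.0161, 0.1076]
orientation: [0.949, 0.183, -0.048, -0.253]
force: [1.1, -4.4, 5.1]
opening: 0.212
```

```bash
python3 st.py
```

```text
t 17.1 p [ 0.6948 -0.0161  0.1076] f [ 1.1 -4.4  5.1] op 0.212 j [ 0.33  0.78 -0.3   1.4  -0.26  1.24 -0.98]
slope mm [  0.8 -48.3  52.2] F slope [-1.3  0.6  6.7]
rot [ 0.2  -0.13  0.06]
```

>>> step_arm:
  angular:
    - [0,0,0]
    - [0,0,0]
    - [0,0,0]
    - [0,0,0]
  linear:
    - [0,0,0.1]
    - [0,0,0.1]
    - [0,0,0]
    - [0,0,0]
  jaw: [1,1,1,1]

```text
time: 17.5
position: [0.6947, -0.0154, 0.1064]
orientation: [0.949, 0.183, -0.047, -0.253]
force: [-0.0, -5.6, 7.6]
opening: 0.216
```

```bash
python3 st.py i13
```

```text
t 17.5 p [ 0.6947 -0.0154  0.1064] f [-0.  -5.6  7.6] op 0.216 j [ 0.33  0.78 -0.3   1.4  -0.26  1.23 -0.98]
slope mm [  0.7 -48.5  50.8] F slope [-0.7  2.1  9.1]
rot [ 0.22 -0.16  0.06]
wrist 292 226
side 255 151
```

View pics/i13.png

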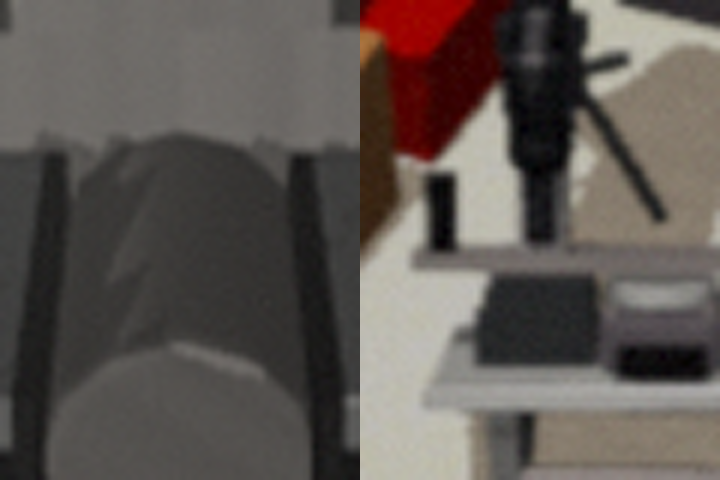

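```bash
python3 -c "
from h import *
A=[pickle.load(open(f'wristi{i}.pkl','rb'))['pixels'][215:325,280:365,::-1] for i in (11,12,13)]
cv2.imwrite('pics/cmp.png',cv2.resize(np.hstack(A),None,fx=3.1,fy=5,interpolation=cv2.INTER_CUBIC))
"
```

```text
(no output)
```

View pics/cmp.png

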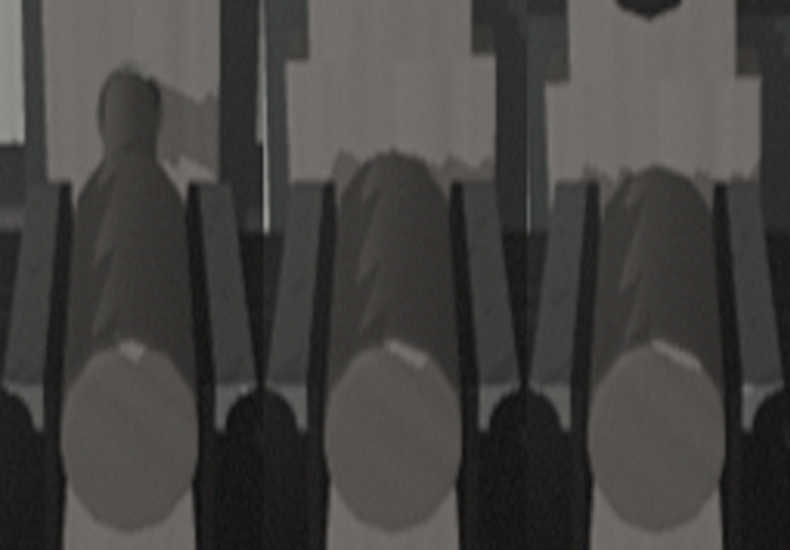

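```bash
python3 -c "
from h import *
from plan import *
s=readout.get_state();p=np.array(s['position']);T=R.from_quat(s['orientation']).as_matrix()
w=pickle.load(open('wristi13.pkl','rb'))
for z in (.0056,.0036,.0018,0): print(z,(proj(w,p+T@np.array([.01,0,z]))-[280,215]+.5)*5)
w=pickle.load(open('wristi11.pkl','rb'))
print(168/5+215)
"
```

```text
0.0056 [[212.83866294 143.89513508]]
0.0036 [[212.88982193 152.76360604]]
0.0018 [[212.93690169 160.92493887]]
0 [[212.98499651 169.26223219]]
248.6
```

>>> step_arm:
  angular:
    - [0,0,0]
    - [0,0,0]
    - [0,0,0]
    - [0,0,0]
  linear:
    - [0,0,-0.15]
    - [0,0,-0.15]
    - [0,0,-0.05]
    - [0,0,0]
  jaw: [1,1,1,1]

```text
time: 18.0
position: [0.6948, -0.0164, 0.1082]
orientation: [0.949, 0.184, -0.048, -0.253]
force: [2.3, -4.3, 3.7]
opening: 0.214
```

```bash
python3 st.py i14;python3 -c "
from h import *
A=[pickle.load(open(f'wristi{i}.pkl','rb'))['pixels'][215:325,280:365,::-1] for i in (12,13,14)]
cv2.imwrite('pics/cmp2.png',cv2.resize(np.hstack(A),None,fx=3.1,fy=5,interpolation=cv2.INTER_CUBIC))
"
```

```text
t 18.0 p [ 0.6948 -0.0164  0.1082] f [ 2.3 -4.3  3.7] op 0.214 j [ 0.33  0.78 -0.3   1.4  -0.26  1.24 -0.98]
slope mm [  0.8 -48.2  52.8] F slope [-2.3 -0.6  5.6]
rot [ 0.17 -0.09  0.06]
wrist 292 226
side 255 150
```

View pics/cmp2.png

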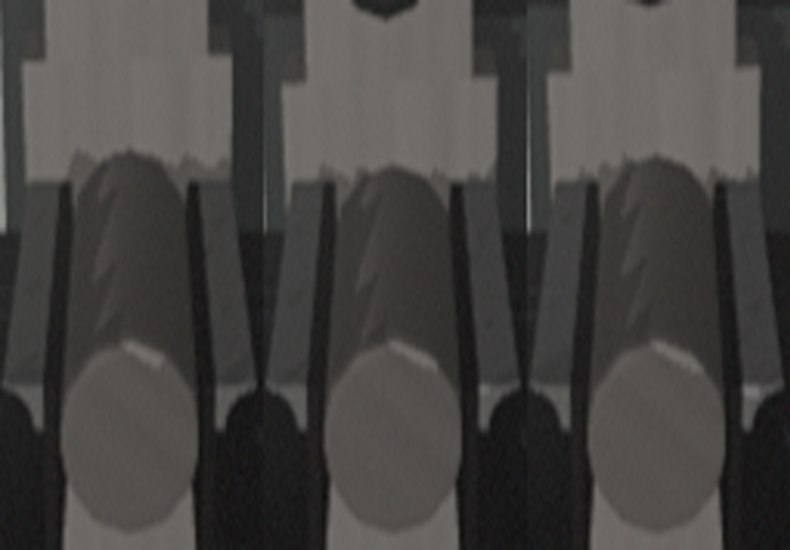

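>>> step_arm:
  angular:
    - [0,0,0]
    - [0,0,0]
    - [0,0,0]
    - [0,0,0]
    - [0,0,0]
    - [0,0,0]
    - [0,0,0]
  linear:
    - [0,0,-0.1]
    - [0,0,0]
    - [0,0,0]
    - [0,0,0]
    - [0,0,0]
    - [0,0,0]
    - [0,0,0]
  jaw: [1,1,0,-0.5,-1,-1,-1]

```text
time: 18.8
position: [0.6946, -0.0164, 0.1091]
orientation: [0.949, 0.184, -0.048, -0.253]
force: [0.1, 0.2, -0.9]
opening: 0.998
```

```bash
python3 st.py i15
```

```text
t 18.8 p [ 0.6946 -0.0164  0.1091] f [ 0.1  0.2 -0.9] op 0.998 j [ 0.33  0.78 -0.3   1.4  -0.26  1.24 -0.98]
slope mm [  1.4 -48.1  53.6] F slope [-0.3 -0.2 -0.9]
rot [ 0.12 -0.05  0.07]
wrist 292 226
side 255 150
```

View pics/i15.png

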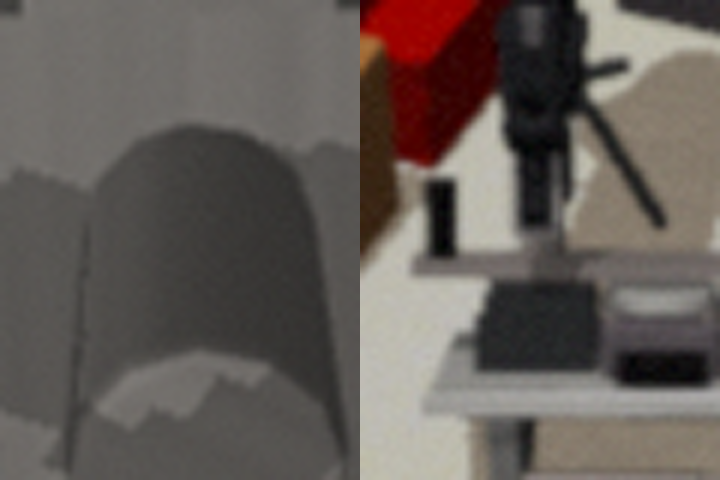

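>>> step_arm:
  angular:
    - [0,0,0]
    - [0,0,0]
    - [0,0,0]
    - [0,0,0]
    - [0,0,0]
    - [0,0,0]
    - [0,0,0]
    - [0,0,0]
  linear:
    - [0,0,-1]
    - [0,0,-2]
    - [0,0,-3]
    - [0,0,-3]
    - [0,0,-3]
    - [0,0,-2]
    - [0,0,0]
    - [0,0,0]
  jaw: [-1,-1,-1,-1,-1,-1,-1,-1]

```text
time: 19.7
position: [0.7204, -0.0815, 0.2306]
orientation: [0.949, 0.184, -0.048, -0.253]
force: [0.3, 0.9, -1.3]
opening: 1.001
```

```bash
python3 -c "
from arc import *
from plant import vision
s=stat()
ims=[]
for k in ('wrist','side','scene'):
    d=vision.get_image(k); pickle.dump(d,open(k+'16.pkl','wb')); a=d['pixels'][:,:,::-1]
    u=proj(d,o+M@np.array([.001,-.048,.07]))[0].astype(int);x0=u[0]-35;y0=max(0,u[1]-40);print(k,x0,y0)
    ims.append(cv2.resize(a[y0:y0+80,x0:x0+70],None,fx=3.8,fy=3.8,interpolation=cv2.INTER_CUBIC))
    cv2.imwrite(f'pics/{k}16.png',cv2.resize(a[y0:y0+80,x0:x0+70],None,fx=7,fy=7,interpolation=cv2.INTER_CUBIC))
    for h in (.049,.085): print(h,uncrop(proj(d,o+M@np.array([.001,-.048,h])),(x0,y0),7))
cv2.imwrite('pics/fin.png',np.hstack(ims)); 
"
```

```text
t 19.7 p [ 0.7204 -0.0815  0.2306] f [ 0.3  0.9 -1.3] op 1.001 j [ 0.38  0.74 -0.28  1.17 -0.26  1.52 -1.  ]
wrist 286 152
0.049 [[252.76413917 242.01376096]]
0.085 [[254.04838818 326.57587729]]
side 250 144
0.049 [[249.38704048 340.47117521]]
0.085 [[248.80003979 250.06717798]]
scene 309 190
0.049 [[268.53689101 301.5980231 ]]
0.085 [[237.51599336 276.71537774]]
```

View pics/fin.png

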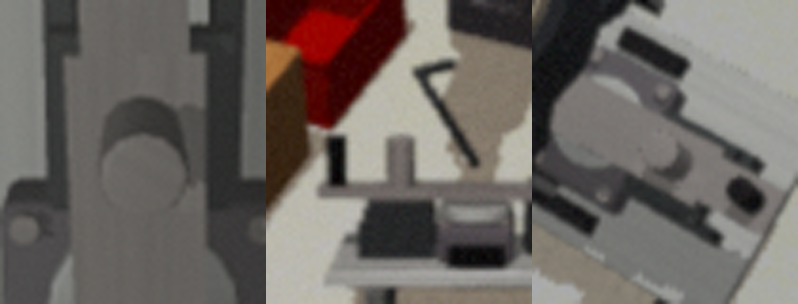

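View pics/side16.png

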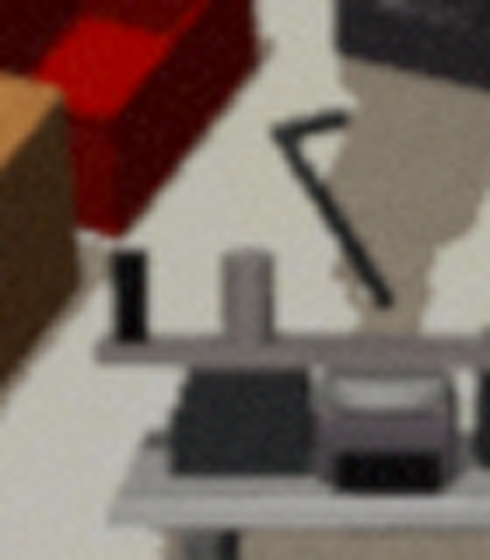

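```bash
python3 -c "
import pickle,cv2
d=pickle.load(open('scene16.pkl','rb'))['pixels'][:,:,::-1]; cv2.imwrite('pics/sc16full.png',d)"
```

```text
(no output)
```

View pics/sc16full.png

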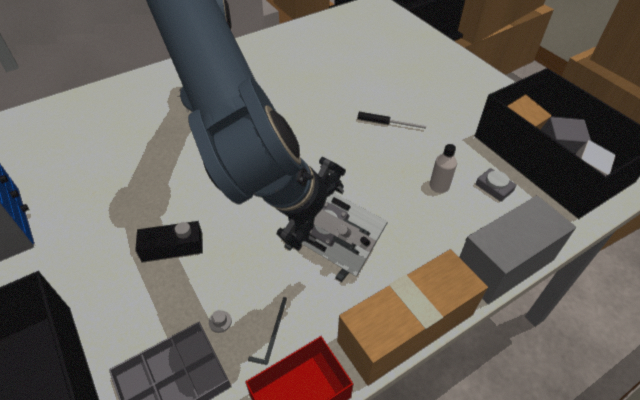

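The scene picture shows the bottle upright at about (443,168). The stout pin is still in the block at about (182,229), and the slim pin is seated in the stand. I'm handing it in.

```bash
python3 -c "
from plant import order
print(order.close_job())"
```

```text
the job is handed in; nothing more can be done
None
```

The housing is secured. I swung the bar down over the lug by its handle and released it. The slim pin then went through both holes square to the slope until its head met the bar. I let go and backed the gripper well clear, handing in at about 20 s of the 72 s.

- **Hole alignment:** seen straight down the hole before inserting, the bar and lug holes were about 1 mm apart. The pin entered both without needing a search, with forces within about 2 N.
- **Pin seated:** contact came at the expected height. After release, the side view shows the full 36 mm of head standing on the bar with no visible gap.
- **Everything else:** the stout pin is still in the block, the bottle is upright, and I saw nothing displaced.

**Disagreements:**
- **Stand slope:** the text says the stand rises towards the robot's right. In the images it rises towards the robot and its left (fit within about 1.2 pixels), and I worked from the images.
- **Soft contact:** when I pressed to test the seating, up to about 9 N, the gripper went about 3.5 mm past first contact. The wrist picture showed the bar hiding the bottom of the head. It came back when I eased off, so I raised the pin almost to the contact height before letting go.

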